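Load the lever beam to show that 2 + 3 balances 5

ROBOT

A 7-joint arm with a two-finger parallel gripper is mounted at the origin on the work surface. World frame = base frame: x ahead of the robot, y to its left, z up, the work surface at z = 0. Lengths are in m, angles in rad, forces in N, time in s.
With the tool pointing down it reaches from about 0.425 to 0.875 m from the base axis. Payload 4.7 kg.
Tool frame: the origin (TCP) lies on the centre line of the jaws, within the pads' length; the fingertips stand ahead of it and the grasp point (between the pads) lies 8 mm behind it (ctrl.finger_overhang is the x of the fingertips in the tool frame, in m); x points along the fingers, z is the direction in which the jaws open and shut, and the axes are right-handed (so a half turn about x gives the same grasp; the last joint's range is limited). The gripper opens to 87 mm and grips with 3 to 60 N. Pads are 19 mm wide; open, the fingers measure 117 mm over their backs; the gripper's body (75 mm by 190 mm) begins 51 mm behind the grasp point.
Start: joints at [1.116, 0.321, -0.07, 1.45, 0.023, 1.371, -0.057], TCP at [0.294, -0.58, 0.234] pointing down, gripper open.
Joint ranges: [-2.86, 2.86], [-0.3, 2.09], [-1.38, 1.24], [0.06, 2.45], [-1.56, 4.7], [0.09, 2.05], [-2.69, 2.69]. Speed limits (rad/s): [2.57, 2.57, 3.14, 3.14, 3.14, 3.14, 3.14].

INTERFACE

Orientations are given as a rotation vector (axis times angle).
In Python, from bench import readout, viewer, job, nets, ctrl gives the robot as it stands.
- The arm moves only by the shell command python3 -m creep 'ROWS' [FORCE]. ROWS is JSON, a list of rows, each an object with "linear": the shift along the tool's x, y, z in m, a list of three; "twist": the turn, a rotation vector about the tool's x, y, z in degrees, a list of three; "fingers": the gripper's target within -1 to 1 (shut at 1, half-way at 0, fully open at -1). A call has 1 to 8 rows; each row is the pose to reach, as a shift and turn from the pose commanded when the call began, along the tool's axes at that moment; what a row does not reach only later rows make up. A row lasts 1/12 s, in which the tool goes at most 41.7 mm and 7.16 degrees, less where a joint would pass 70% of its speed; a pose out of reach is approached as far as the arm can. A call with a gripper value outside its range is refused whole. The fingers move at their own pace and stop on an object; FORCE is the grip in N (left out, the last holds). Time passes only in rows, so rows that repeat a pose let the fingers close. It gives the time, the measured TCP pose, the force and the opening at its end, in the units of the state.
- readout.get_state(): the state, without advancing time (a new reading comes with each control period).
- viewer.get_image(name): name is "scene" or "top"; returns (picture, depth): 480x640x3 uint8, red, green, blue; 480x640 float32, m along the optical axis (not along the pixel's ray), 0 where there is no reading.
- viewer.camera_params(name): a dict with "K" (3x3 intrinsics, pixels), "cam_to_world" (4x4, takes a point from camera to world coordinates). Camera axes: x right, y down, z forward; pixel columns grow to the right and rows downward; lengths in m; the calibration is good to about 2 mm. A picture is of the moment at which its call begins. camera_params takes no time and is no camera call.
- job.close_job(): hands the job in, once; it reports no verdict.
Trained networks look in the newest picture that a camera, given by its name, has taken for a name from the list of things; names that differ only in an ending like _2 or _b are one class to them, and where a whole thing is asked for, a point or a joint stands for the part that bears it (a point fixed in the world has none). Each returns a list of dicts, best first, with "conf" (0 to 1); they miss things now and then, are a little off and sometimes report something else, mostly with a low value. They report only what shows in the picture. A call takes as long as a camera call. They do not tell look-alikes from the thing itself.
- nets.boxes_of(camera, label): "centre" ([x, y, z] in m, in world coordinates, good to about 4 mm: the middle of the surface that is visible of it).
- nets.place_of(camera, label): "centre" ([x, y, z] in m, in world coordinates, good to about 4 mm: a listed point, or the origin of a listed thing).
The state is a dict: "time": time; "joint_positions": joint angles; "qd": joint speeds; "joint_torque": joint torques, N m; "position": TCP position; "tool_rot": TCP orientation; "ft_force": force on the tool from outside, world axes, zero at the start; "torque": the same for the moment, N m; "grip_width": opening from 0.0 (shut) to 1.0 (fully open).
Only numpy, scipy, OpenCV 4.12 (cv2) and the standard library are available. Lean on these libraries where they do the work, as an engineer would, in place of code of your own. Each camera call takes 0.05 s, during which the arm holds its last target.

TASK

Set up the lever for the class: hang the three red-topped stirrup weights in the beam's notches so that it balances, one in the second and one in the third notch from the pivot on the blue side and one in the fifth notch on the yellow side. Load the sides in turn, blue, yellow, blue, and ease each weight on until the beam carries it before you let go, so that the beam never swings or tips onto its stops; do not touch the beam or its stand, press or drop a weight on it, or shift the other things on the bench. Leave the weights hanging free and the beam level and at rest.

Things in the scene. Friction and masses are not known exactly. Their poses are not given: they have to be found in the camera images.
- stand: fixed stand: grey base plate 130 x 200 x 14 mm, post 46 mm beyond the beam (robot's far side). Origin on the table straight below the pivot, which is 205 mm up. Its x axis points away from the robot along the pivot axis, y along the beam to the blue end, z up. It carries the beam
- beam (a joint): tilt of the beam, rad: 0 level, positive with the blue end up. Turns freely about its middle; a heavy bob (58 mm across, to 178 mm below the pivot) draws it back to level, so it tips in proportion to the unequal load. Lightly damped: it swings with a period of about 1 s, overshoots when loaded suddenly and settles in some 3 s. Stops at 0.285 either way, and counts as tipped onto them from 0.27
- blue_2 (a point): second notch from the pivot on the blue side, 84 mm from it: the point where the middle of a weight's cross pin lies when seated there. Moves with the beam. The beam is an aluminium bar 470 mm long, 10 mm thick, 25 mm high, with five V notches a side in its top edge, the first 42 mm from the pivot, then one every 42 mm
- blue_3 (a point): third notch from the pivot on the blue side, 126 mm from it; as blue_2. Each notch is 11 mm wide at the top and 5 mm deep; the beam's top edge is 2 mm above the centre of a seated pin, and seated pins lie on a straight line through the pivot axis
- yellow_5 (a point): fifth (outermost) notch on the yellow side, 210 mm from the pivot; as blue_2. Site axes: x along the pivot axis, y along the beam to the blue end
- weight_1: stirrup weight, one of three alike, about 300 g: an upside-down U that sits astride the beam. Origin: middle of its cross pin, a 5 mm rod along x that bridges the slot. Slot 16 mm wide, open below, running through along y. Overall 52 mm (x) by 34 mm (y), feet 54 mm below the origin. Either way round will do. Stands upright at the start, turned, origin 54 mm above the table
- weight_2: as weight_1. The red grip tab on top is 12 mm (x) by 24 mm (y) and reaches from 12 to 46 mm above the origin, on a bridge 24 x 24 mm whose underside is 6 mm above the origin
- weight_3: as weight_1. Side plates 4 mm thick either side of the slot, with steel slugs at their feet (22 to 54 mm below the origin), so it hangs plumb from its pin
- spot_plate: white ceramic spot plate 92 x 118 x 9 mm, bystander, origin under its centre
- stopwatch: orange stopwatch about 80 x 62 x 17 mm, bystander, origin under its round part
- petri_dish: closed clear petri dish, 90 mm across, 15 mm high, bystander, origin under its centre
- brass_mass: brass knob weight, 28 mm across, 47 mm high, bystander standing near the stirrup weights, origin under its centre
- stopper: black rubber stopper, 34 mm across, 30 mm high, bystander standing near the stirrup weights, origin under its centre
There are look-alikes about, which are no part of the job. What is shaped like the weight_3 but green or purple is not meant.

How it is judged:
On the way, in this order (a step that is already met when the one before it is completed fails the run):
1. a weight hangs, let go, in the second or third notch of the blue side ((((distance between weight_1 and blue_2 below 0.006 m and contact force between the fingers and weight_1 below 0.05 N) or (distance between weight_2 and blue_2 below 0.006 m and contact force between the fingers and weight_2 below 0.05 N) or (distance between weight_3 and blue_2 below 0.006 m and contact force between the fingers and weight_3 below 0.05 N)) or ((distance between weight_1 and blue_3 below 0.006 m and contact force between the fingers and weight_1 below 0.05 N) or (distance between weight_2 and blue_3 below 0.006 m and contact force between the fingers and weight_2 below 0.05 N) or (distance between weight_3 and blue_3 below 0.006 m and contact force between the fingers and weight_3 below 0.05 N)))), for 0.2 s.
2. then a weight hangs, let go, in the fifth notch of the yellow side (((distance between weight_1 and yellow_5 below 0.006 m and contact force between the fingers and weight_1 below 0.05 N) or (distance between weight_2 and yellow_5 below 0.006 m and contact force between the fingers and weight_2 below 0.05 N) or (distance between weight_3 and yellow_5 below 0.006 m and contact force between the fingers and weight_3 below 0.05 N))), for 0.2 s.
3. then weights hang, let go, in both the second and the third notch of the blue side (((distance between weight_1 and blue_2 below 0.006 m and contact force between the fingers and weight_1 below 0.05 N) or (distance between weight_2 and blue_2 below 0.006 m and contact force between the fingers and weight_2 below 0.05 N) or (distance between weight_3 and blue_2 below 0.006 m and contact force between the fingers and weight_3 below 0.05 N)) and ((distance between weight_1 and blue_3 below 0.006 m and contact force between the fingers and weight_1 below 0.05 N) or (distance between weight_2 and blue_3 below 0.006 m and contact force between the fingers and weight_2 below 0.05 N) or (distance between weight_3 and blue_3 below 0.006 m and contact force between the fingers and weight_3 below 0.05 N))), for 0.2 s.
At the end, for the whole second after the job is handed in: One weight hangs in each of the notches blue_2, blue_3 and yellow_5 (pin centre within 6 mm of the notch's point), none held by the fingers, and the beam is level within 0.03 rad and still (under 0.06 rad/s) (all of step 3 and ((distance between weight_1 and yellow_5 below 0.006 m and contact force between the fingers and weight_1 below 0.05 N) or (distance between weight_2 and yellow_5 below 0.006 m and contact force between the fingers and weight_2 below 0.05 N) or (distance between weight_3 and yellow_5 below 0.006 m and contact force between the fingers and weight_3 below 0.05 N)) and value of joint beam between -0.03 and 0.03 rad and velocity of joint beam between -0.06 and 0.06 rad/s); the robot touches nothing.
It fails at once if the beam tipped or swung onto its stops (more than 0.27 rad from level) (value of joint beam above 0.27 rad or value of joint beam below -0.27 rad).
It fails at once if the robot pushed or held the beam or its stand (more than 2 N) (contact force between any of the fingers, the arm and stand above 2 N).
It fails at once if a weight was dropped on or pressed against the beam (more than 35 N) (contact force between any of weight_1, weight_2, weight_3 and stand above 35 N).
It fails at once if a bystander was shifted by more than 30 mm (distance of any of spot_plate, stopwatch, petri_dish, brass_mass, stopper from where it was at the start of the episode above 0.03 m).
It also fails if it takes over 72 s, if anything falls off the work surface, if the arm or the gripper's body presses on something with over 40 N, if the wrist force passes 120 N, or if a joint passes its speed limit or range.

## Working session

There is one attempt and no reset: what is moved stays moved. The work goes in short steps, Python scripts to look and compute and a shell command to move; the robot and the scene stay as the last step left them, time stands still between calls to the robot, and variables do not carry over. Pictures are saved under pics/ and viewed, and the job is handed in when it is done.

```bash
ls; mkdir -p pics; cat > h.py <<'E'
import numpy as np, cv2
from bench import readout, viewer, job, nets, ctrl
from scipy.spatial.transform import Rotation as R
def snap(cam,name):
    im,d=viewer.get_image(cam); cv2.imwrite(f'pics/{name}.png',im[:,:,::-1]); np.savez(f'pics/{name}.npz',im=im,d=d); return im,d
def pts(cam,d):
    p=viewer.camera_params(cam);K=p['K'];T=np.array(p['cam_to_world'])
    v,u=np.mgrid[:480,:640]; 
    c=np.stack([(u-K[0][2])/K[0][0]*d,(v-K[1][2])/K[1][1]*d,d],-1)
    return c@T[:3,:3].T+T[:3,3]
def st():
    s=readout.get_state(); print('t',round(s['time'],2),'p',np.round(s['position'],4),'rot',np.round(s['tool_rot'],3),'f',np.round(s['ft_force'],2),'g',round(s['grip_width'],3),'q',np.round(s['joint_positions'],2)); return s
E
python3 - <<'E'
from h import *
st(); print(R.from_rotvec(readout.get_state()['tool_rot']).as_matrix().round(3), ctrl.finger_overhang)
for c in('scene','top'): snap(c,c+'0'); p=viewer.camera_params(c); print(c,np.round(p['K'],1).tolist(),np.round(p['cam_to_world'],3).tolist())
E
```

```text
pics
t 0.0 p [ 0.2934 -0.5794  0.2324] rot [ 0.858  1.397 -0.857] f [ 0.03 -0.31 -0.66] g 1.0 q [ 1.12  0.32 -0.07  1.45  0.02  1.37 -0.06]
[[-0.001  0.892  0.452]
 [ 0.002  0.452 -0.892]
 [-1.    -0.    -0.002]] 0.011
scene [[592.8, 0.0, 323.2], [0.0, 592.8, 241.5], [0.0, 0.0, 1.0]] [[0.794, 0.377, -0.477, 1.11], [0.608, -0.515, 0.605, -0.805], [-0.017, -0.77, -0.638, 0.963], [0.0, 0.0, 0.0, 1.0]]
top [[470.7, 0.0, 323.6], [0.0, 470.7, 244.4], [0.0, 0.0, 1.0]] [[0.016, -0.995, 0.098, 0.41], [-1.0, -0.014, 0.019, -0.026], [-0.017, -0.098, -0.995, 1.097], [0.0, 0.0, 0.0, 1.0]]
```

View pics/scene0.png

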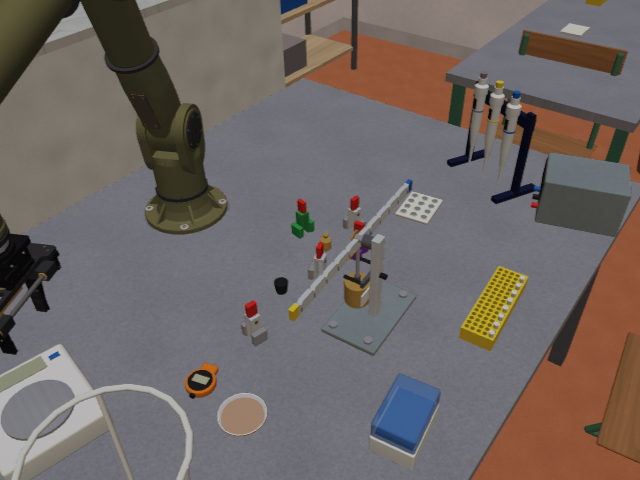

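View pics/top0.png

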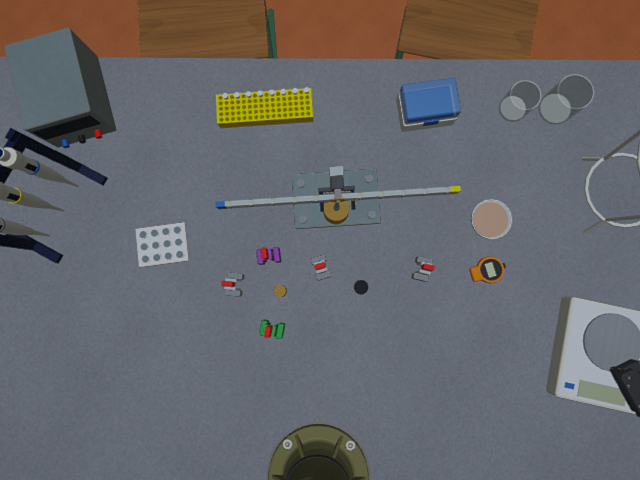

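The top view shows five red-topped stirrups. The grey ones are at about (232,285), (320,266) and (424,268). The look-alikes are purple at (268,255) and green at (272,329). The blue end of the beam is at (220,204) and the yellow end at (456,189). I'll measure all of these and check an enlarged crop.

```bash
python3 - <<'E'
from h import *
z=np.load('pics/top0.npz');im=z['im'];d=z['d'];P=pts('top',d)
crop=im[180:345,200:450]; cv2.imwrite('pics/crop0.png',cv2.resize(crop,None,fx=3.2,fy=3.2,interpolation=cv2.INTER_CUBIC)[:,:,::-1])
hsv=cv2.cvtColor(im,cv2.COLOR_RGB2HSV)
def blobs(m,name):
    n,l,s,c=cv2.connectedComponentsWithStats(m.astype(np.uint8))
    for i in range(1,n):
        if s[i,4]>25:
            q=P[l==i]; print(name,c[i].round(1),s[i,4],'med',np.median(q,0).round(4),'zmax',np.percentile(q[:,2],95).round(4))
            top=q[q[:,2]>np.percentile(q[:,2],95)-0.006]; print('   top mean',top.mean(0).round(4),len(top)); 
            r=cv2.minAreaRect(top[:,:2].astype(np.float32)*1000); print('   rect',r)
H,S,V=hsv[...,0],hsv[...,1],hsv[...,2]
roi=np.zeros(H.shape,bool); roi[180:345,200:470]=1
blobs(roi&((H<6)|(H>174))&(S>170)&(V>120),'red')
blobs(roi&(H>100)&(H<125)&(S>170),'blue'); blobs(roi&(H>22)&(H<35)&(S>170),'yel')
for lab in('weight_1','blue_2','blue_3','yellow_5','stand','stopper','brass_mass'):
    for cam in ('top','scene'):
        print(lab,cam,[(np.round(r['centre'],4).tolist(),round(r['conf'],2)) for r in nets.place_of(cam,lab)])
E
```

```text
red [263.5 252.6] 48 med [0.4888 0.1202 0.099 ] zmax 0.1026
   top mean [0.4886 0.1206 0.0997] 42
   rect ((488.539794921875, 120.86707305908203), (20.151376724243164, 9.519147872924805), 9.68702507019043)
red [319.8 265.6] 47 med [ 4.619e-01 -3.000e-04  9.980e-02] zmax 0.1027
   top mean [4.628e-01 3.000e-04 9.990e-02] 45
   rect ((462.4698791503906, -0.07561588287353516), (9.684779167175293, 21.589244842529297), 16.40772819519043)
red [428.2 266.9] 49 med [ 0.4631 -0.2284  0.0994] zmax 0.1025
   top mean [ 0.4633 -0.229   0.0996] 48
   rect ((463.2493896484375, -229.18043518066406), (21.328142166137695, 9.956026077270508), 75.8877182006836)
red [226.2 283.3] 44 med [0.4227 0.1985 0.0993] zmax 0.1017
   top mean [0.4218 0.193  0.1224] 43
   rect ((418.4594421386719, 90.66947937011719), (233.8727264404297, 8.750606536865234), 87.85535430908203)
red [267.3 331.6] 51 med [0.322  0.1082 0.0989] zmax 0.1017
   top mean [0.3242 0.1054 0.1199] 48
   rect ((367.3427429199219, 47.67647933959961), (19.88739013671875, 168.84982299804688), 36.61182403564453)
blue [219.8 204.5] 48 med [0.5712 0.
[... 768 characters left out ...]
([0.5823, 0.0868, 0.207], 0.62), ([0.5829, 0.0503, 0.2072], 0.59)]
blue_2 scene [([0.5894, 0.0492, 0.2065], 0.75), ([0.5794, 0.096, 0.2056], 0.64)]
blue_3 top [([0.5823, 0.0868, 0.207], 0.62), ([0.5829, 0.0503, 0.2072], 0.59)]
blue_3 scene [([0.5894, 0.0492, 0.2065], 0.75), ([0.5794, 0.096, 0.2056], 0.64)]
yellow_5 top []
yellow_5 scene []
stand top [([0.5922, -0.0328, 0.0029], 0.63), ([0.5824, 0.0894, 0.2085], 0.25)]
stand scene [([0.5914, -0.0335, -0.0014], 0.95)]
stopper top [([0.4168, -0.0934, 0.0007], 0.61)]
stopper scene [([0.4189, -0.093, 0.0037], 0.5)]
brass_mass top [([0.512, 0.3786, -0.0032], 0.7), ([0.4094, 0.095, 0.0012], 0.59)]
brass_mass scene [([0.4094, 0.0985, 0.0028], 0.51)]
```

View pics/crop0.png

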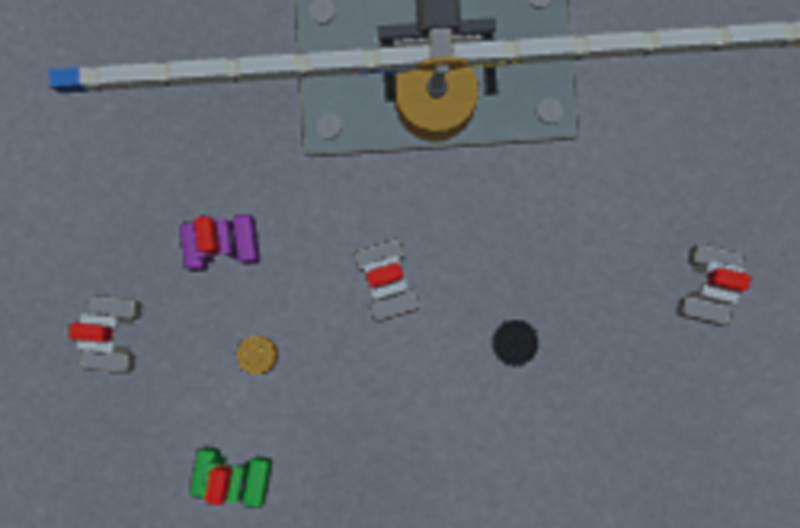

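The crop confirms it. The grey-sided weights are at crop (90,332), (384,275) and (730,279), and the purple (205,235) and green (217,485) ones are look-alikes. Next I'll fit the beam line, post height and weight yaws.

```bash
python3 - <<'E'
from h import *
for c in('top','scene'):
    z=np.load(f'pics/{c}0.npz');im=z['im'];d=z['d'];P=pts(c,d)
    X,Y,Z=P[...,0],P[...,1],P[...,2]
    tb=(d>0)&(X>.35)&(X<.8)&(abs(Y)<.3)&(Z<.02); print(c,'table z',np.median(Z[tb]).round(4))
    bm=(d>0)&(Z>.190)&(Z<.225)&(Y>-.3)&(Y<.24)&(X>.55)&(X<.63)
    q=P[bm]; 
    if c=='top':
        q=q[q[:,2]>.198]
    q=q[np.abs(q[:,1]+.033)>.045]
    # robust line x=a+b y ; z
    b=np.polyfit(q[:,1],q[:,0],1)
    for _ in range(4):
        r=q[:,0]-np.polyval(b,q[:,1]); k=abs(r)<.012; q=q[k]; b=np.polyfit(q[:,1],q[:,0],1)
    print(c,len(q),'line',b,'yaw deg',np.degrees(np.arctan(-b[0])),'y range',np.percentile(q[:,1],[0,1,99,100]).round(4), 'z fit',np.polyfit(q[:,1],q[:,2],1), 'resid pct',np.percentile(q[:,0]-np.polyval(b,q[:,1]),[2,50,98]).round(4))
    po=(d>0)&(X>.55)&(X<.72)&(Y>-.12)&(Y<.06)&(Z>.225)
    if po.sum(): print('post z',Z[po].max(), 'median xy',np.median(P[po],0).round(3),po.sum(), 'y rng',np.percentile(P[po][:,1],[2,98]))
    for n,(x,y) in dict(A=(.4225,.1965),B=(.4635,0.001),C=(.463,-.228)).items():
        near=(d>0)&(np.hypot(X-x,Y-y)<.045)
        t=P[near&(Z>.09)&(Z<.106)]
        w=P[near&(Z>.012)&(Z<.06)]
        tt=t[:,:2]-t[:,:2].mean(0); u=np.linalg.svd(tt)[2][0]
        ww=w[:,:2]-w[:,:2].mean(0); v=np.linalg.svd(ww)[2][0]
        fa=cv2.minAreaRect((w[:,:2]*1000).astype(np.float32))
        print(n,'tab',t.mean(0).round(4),'bbox mid',((t.min(0)+t.max(0))/2).round(4),len(t),'long axis deg',np.degrees(np.arctan2(u[1],u[0])).round(1)%180,'feet axis deg',np.degrees(np.arctan2(v[1],v[0])).round(1)%180,len(w),w.mean(0).round(4),fa)
E
```

```text
top table z -0.0004
top 1183 line [-0.08186476  0.58757306] yaw deg 4.680068912167199 y range [-0.2684 -0.264   0.1968  0.2009] z fit [0.01228933 0.20572637] resid pct [-0.0048 -0.0001  0.0056]
post z 0.2267962187714362 median xy [ 0.637 -0.033  0.226] 23 y rng [-0.04124896 -0.020177  ]
A tab [0.4217 0.197  0.0984] bbox mid [0.4218 0.1978 0.0977] 64 long axis deg 86.7 feet axis deg 174.3 208 [0.4216 0.1952 0.0307] ((421.86077880859375, 197.83909606933594), (34.522064208984375, 51.90990447998047), 85.02845764160156)
B tab [0.4629 0.0005 0.0991] bbox mid [0.4629 0.0008 0.0983] 65 long axis deg 106.3 feet axis deg 18.19999999999999 179 [0.4613 0.     0.0319] ((462.9183349609375, 0.5414142608642578), (51.76660919189453, 33.81414031982422), 18.575220108032227)
C tab [ 0.4632 -0.2285  0.0983] bbox mid [ 0.4633 -0.2293  0.0972] 68 long axis deg 80.4 feet axis deg 170.5 215 [ 0.4613 -0.2264  0.0313] ((463.4522705078125, -229.63792419433594), (34.0330696105957, 52.1540412902832), 77.2143783569336)
scene table z -0.0003
scene 1182 line [-0.07877396  0.59164875] yaw deg 4.504114433521403 y rang
[... 223 characters left out ...]
7] bbox mid [0.4255 0.1972 0.0961] 48 long axis deg 87.1 feet axis deg 22.6 188 [0.4214 0.1931 0.0349] ((423.8283996582031, 194.82896423339844), (58.690677642822266, 28.67467498779297), 13.402817726135254)
B tab [ 0.467  -0.0028  0.0975] bbox mid [ 0.4666 -0.001   0.0967] 53 long axis deg 105.3 feet axis deg 36.599999999999994 206 [ 0.4611 -0.0077  0.0338] ((460.7349548339844, -3.5831871032714844), (43.937747955322266, 36.70705032348633), 16.180322647094727)
C tab [ 0.4668 -0.2324  0.0971] bbox mid [ 0.4657 -0.2306  0.0964] 76 long axis deg 77.9 feet axis deg 7.6 384 [ 0.4733 -0.2365  0.0321] ((466.7510070800781, -231.7784423828125), (34.44983673095703, 54.37485885620117), 76.88510131835938)
```

```bash
cat >> h.py <<'E'
def plan(p,yaw=None):
    """shift (tool axes) to world p, twist to jaw direction yaw(deg, mod 180), tool straight down"""
    s=readout.get_state(); M=R.from_rotvec(s['tool_rot']).as_matrix(); dp=np.array(p)-s['position']
    o='linear '+str(np.round(M.T@dp,4).tolist())
    cur=np.degrees(np.arctan2(M[1,2],M[0,2]))
    if yaw is not None:
        dy=(yaw-cur+90)%180-90; a=np.radians(cur+dy)
        z=np.array([np.cos(a),np.sin(a),0]);x=np.array([0,0,-1.]);y=np.cross(z,x)
        o+=' twist '+str(np.round(np.degrees(R.from_matrix(M.T@np.stack([x,y,z],1)).as_rotvec()),2).tolist())
    print(o,'| dist',np.linalg.norm(dp).round(4),'yaw now',cur.round(2)); st()
E
python3 - <<'E'
from h import *
plan((.47,-.1,.235),-35); plan((.4218,.1972,.235),-4.5)
z=np.load('pics/scene0.npz');d=z['d'];P=pts('scene',d);im=z['im']
m=(d>0)&(abs(P[...,0]-.57)<.05)&(abs(P[...,1]+.033)<.04)&(P[...,2]>.03)
hsv=cv2.cvtColor(im,cv2.COLOR_RGB2HSV);m&=(hsv[...,0]>10)&(hsv[...,0]<28)&(hsv[...,1]>120)
print(m.sum(),np.percentile(P[m],[1,50,99],axis=0).round(3))
E
```

```text
linear [-0.0014, 0.3741, -0.3485] twist [-28.14, 0.01, 0.01] | dist 0.5113 yaw now -63.14
t 0.8 p [ 0.2937 -0.5799  0.2337] rot [ 0.857  1.395 -0.857] f [-0.06 -0.55 -0.46] g 0.998 q [ 1.12  0.32 -0.07  1.45  0.02  1.37 -0.06]
linear [-0.0015, 0.4654, -0.6354] twist [-58.64, 0.01, 0.01] | dist 0.7876 yaw now -63.14
t 0.8 p [ 0.2937 -0.5799  0.2337] rot [ 0.857  1.395 -0.857] f [-0.06 -0.55 -0.46] g 0.998 q [ 1.12  0.32 -0.07  1.45  0.02  1.37 -0.06]
500 [[ 0.569 -0.07   0.031]
 [ 0.595 -0.055  0.078]
 [ 0.619 -0.009  0.218]]
```

```bash
python3 -m creep '[{"linear":[0,0.03,-0.028],"twist":[-3,0,0],"fingers":0},{"linear":[0,0.06,-0.056],"twist":[-6,0,0],"fingers":0},{"linear":[0,0.09,-0.084],"twist":[-9,0,0],"fingers":0},{"linear":[0,0.12,-0.112],"twist":[-12,0,0],"fingers":0.2},{"linear":[0,0.15,-0.14],"twist":[-15,0,0],"fingers":0.2},{"linear":[0,0.18,-0.168],"twist":[-18,0,0],"fingers":0.2},{"linear":[0,0.21,-0.196],"twist":[-21,0,0],"fingers":0.2},{"linear":[0,0.24,-0.224],"twist":[-24,0,0],"fingers":0.2}]'; python3 - <<'E'
from h import *
plan((.47,-.1,.235),-35); plan((.4218,.1972,.235),-4.5)
E
```

```text
time: 1.47
position: [0.4069, -0.2697, 0.2339]
tool_rot: [0.532, 1.504, -0.533]
ft_force: [1.9, -0.6, -0.2]
grip_width: 0.481
linear [-0.0013, 0.1716, -0.0578] twist [-4.0, 0.06, 0.02] | dist 0.1811 yaw now -39.0
t 1.47 p [ 0.4069 -0.2697  0.2339] rot [ 0.532  1.504 -0.533] f [ 1.87 -0.63 -0.23] g 0.481 q [ 0.86 -0.01 -0.32  1.83 -0.    1.32 -0.14]
linear [-0.0016, 0.3723, -0.2823] twist [-34.5, 0.05, 0.04] | dist 0.4672 yaw now -39.0
t 1.47 p [ 0.4069 -0.2697  0.2339] rot [ 0.532  1.504 -0.533] f [ 1.87 -0.63 -0.23] g 0.481 q [ 0.86 -0.01 -0.32  1.83 -0.    1.32 -0.14]
```

```bash
python3 -m creep '[{"linear":[0,0.034,-0.017],"twist":[-3,0,0],"fingers":0.2},{"linear":[0,0.068,-0.034],"twist":[-6,0,0],"fingers":0.2},{"linear":[0,0.102,-0.051],"twist":[-9,0,0],"fingers":0.2},{"linear":[0,0.136,-0.068],"twist":[-12,0,0],"fingers":0.2},{"linear":[0,0.17,-0.085],"twist":[-15,0,0],"fingers":0.2},{"linear":[0,0.201,-0.101],"twist":[-18,0,0],"fingers":0.2},{"linear":[0,0.227,-0.128],"twist":[-21,0,0],"fingers":0.2},{"linear":[0,0.252,-0.155],"twist":[-24,0,0],"fingers":0.2}]'; python3 - <<'E'
from h import *
plan((.4218,.1972,.235),-4.5)
E
```

```text
time: 2.13
position: [0.4454, 0.0237, 0.2338]
tool_rot: [0.205, 1.56, -0.205]
ft_force: [1.5, -0.2, -0.4]
grip_width: 0.399
linear [-0.0012, 0.1615, -0.0677] twist [-10.47, 0.04, -0.01] | dist 0.1751 yaw now -14.97
t 2.13 p [0.4454 0.0237 0.2338] rot [ 0.205  1.56  -0.205] f [ 1.52 -0.2  -0.36] g 0.399 q [ 0.58 -0.11 -0.64  1.91 -0.07  1.33 -0.3 ]
```

```bash
python3 -m creep '[{"linear":[0,0.035,-0.015],"twist":[-3,0,0],"fingers":0.2},{"linear":[0,0.07,-0.03],"twist":[-6,0,0],"fingers":0.2},{"linear":[0,0.105,-0.045],"twist":[-9,0,0],"fingers":0.2},{"linear":[0.0,0.14,-0.059],"twist":[-10.5,0,0],"fingers":0.2},{"linear":[0.0,0.1615,-0.0675],"twist":[-10.5,0,0],"fingers":0.2},{"linear":[0.03,0.1615,-0.0675],"twist":[-10.5,0,0],"fingers":0.2},{"linear":[0.05,0.1615,-0.0675],"twist":[-10.5,0,0],"fingers":0.2},{"linear":[0.05,0.1615,-0.0675],"twist":[-10.5,0,0],"fingers":0.2}]'; python3 - <<'E'
from h import *
plan((.4218,.1972,.083),-4.5)
E
```

```text
time: 2.8
position: [0.4198, 0.1946, 0.1803]
tool_rot: [0.061, 1.576, -0.064]
ft_force: [-0.2, -1.5, -0.6]
grip_width: 0.4
linear [0.0972, 0.003, 0.0024] twist [-0.05, -0.33, 0.13] | dist 0.0973 yaw now -4.55
t 2.8 p [0.4198 0.1946 0.1803] rot [ 0.061  1.576 -0.064] f [-0.24 -1.48 -0.59] g 0.4 q [ 0.4  -0.01 -0.87  1.94 -0.01  1.22 -0.55]
```

```bash
python3 -m creep '[{"linear":[0.02,0,0.0],"twist":[0,0,0],"fingers":0.2},{"linear":[0.03,0,0],"twist":[0,0,0],"fingers":0.2},{"linear":[0.03,0,0],"twist":[0,0,0],"fingers":0.2}]'; python3 - <<'E'
from h import *
snap('top','t1'); snap('scene','s1')
plan((.4218,.1972,.083),-4.5)
for n,c in(('t1',(190,240,300,330)),('s1',(310,160,400,240))):
    im=cv2.imread(f'pics/{n}.png')[c[1]:c[3],c[0]:c[2]]; cv2.imwrite(f'pics/{n}c.png',cv2.resize(im,None,fx=5,fy=5))
E
```

```text
time: 3.05
position: [0.4214, 0.1943, 0.1523]
tool_rot: [0.063, 1.573, -0.065]
ft_force: [0.3, -0.1, 0.8]
grip_width: 0.399
linear [0.0712, 0.002, -0.0011] twist [-0.16, 0.01, -0.01] | dist 0.0712 yaw now -4.66
t 3.15 p [0.4227 0.1951 0.1542] rot [ 0.064  1.57  -0.064] f [0.07 0.07 0.33] g 0.398 q [ 0.39  0.02 -0.88  1.97  0.02  1.16 -0.58]
```

View pics/t1c.png

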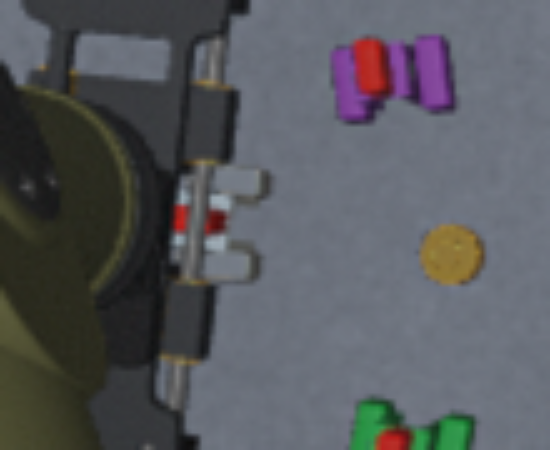

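View pics/s1.png

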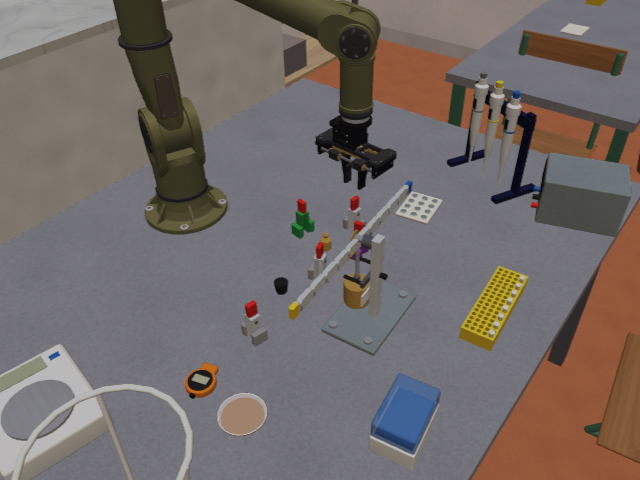

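In the top crop the jaws straddle the red tab at crop (200,220) and are aligned with it. Descending to grasp.

```bash
python3 -m creep '[{"linear":[0.025,0.002,-0.0008],"twist":[0,0,0],"fingers":0.2},{"linear":[0.05,0.002,-0.0008],"twist":[0,0,0],"fingers":0.2},{"linear":[0.067,0.002,-0.0008],"twist":[0,0,0],"fingers":0.2},{"linear":[0.071,0.002,-0.0008],"twist":[0,0,0],"fingers":0.2},{"linear":[0.071,0.002,-0.0008],"twist":[0,0,0],"fingers":0.2},{"linear":[0.071,0.002,-0.0008],"twist":[0,0,0],"fingers":1},{"linear":[0.071,0.002,-0.0008],"twist":[0,0,0],"fingers":1},{"linear":[0.071,0.002,-0.0008],"twist":[0,0,0],"fingers":1}]' 25; python3 -m creep '[{"linear":[0,0,0],"twist":[0,0,0],"fingers":1},{"linear":[0,0,0],"twist":[0,0,0],"fingers":1},{"linear":[0,0,0],"twist":[0,0,0],"fingers":1}]'; python3 - <<'E'
from h import *
st()
E
```

```text
time: 3.82
position: [0.4229, 0.1976, 0.0839]
tool_rot: [0.064, 1.567, -0.064]
ft_force: [0.2, -0.5, -0.1]
grip_width: 0.254
time: 4.07
position: [0.4222, 0.1973, 0.0832]
tool_rot: [0.063, 1.569, -0.064]
ft_force: [-1.0, 0.2, 3.9]
grip_width: 0.136
t 4.07 p [0.4222 0.1973 0.0832] rot [ 0.063  1.569 -0.064] f [-0.98  0.24  3.92] g 0.136 q [ 0.35  0.14 -0.89  2.04  0.13  1.01 -0.68]
```

```bash
python3 -m creep '[{"linear":[-0.005,0,0],"twist":[0,0,0],"fingers":1},{"linear":[-0.025,0,0],"twist":[0,0,0],"fingers":1},{"linear":[-0.055,0,0],"twist":[0,0,0],"fingers":1},{"linear":[-0.09,0,0],"twist":[0,0,0],"fingers":1},{"linear":[-0.125,0,0],"twist":[0,0,0],"fingers":1},{"linear":[-0.16,0,0],"twist":[0,0,0],"fingers":1},{"linear":[-0.195,0,0],"twist":[0,0,0],"fingers":1},{"linear":[-0.232,0,0],"twist":[0,0,0],"fingers":1}]';  python3 - <<'E'
from h import *
plan((.5809,.0923,.315),4.6)
E
```

```text
time: 4.73
position: [0.4207, 0.1971, 0.3157]
tool_rot: [0.062, 1.571, -0.064]
ft_force: [1.0, 0.4, -3.6]
grip_width: 0.141
linear [0.0006, -0.0915, 0.1681] twist [-9.22, -0.06, 0.06] | dist 0.1914 yaw now -4.62
t 4.73 p [0.4207 0.1971 0.3157] rot [ 0.062  1.571 -0.064] f [ 0.96  0.36 -3.6 ] g 0.141 q [ 0.44 -0.11 -0.85  1.73 -0.08  1.49 -0.48]
```

```bash
python3 -m creep '[{"linear":[0,-0.013,0.024],"twist":[-2,0,0],"fingers":1},{"linear":[0,-0.028,0.052],"twist":[-4,0,0],"fingers":1},{"linear":[0,-0.045,0.083],"twist":[-6,0,0],"fingers":1},{"linear":[0,-0.062,0.114],"twist":[-8,0,0],"fingers":1},{"linear":[0,-0.077,0.142],"twist":[-9.2,0,0],"fingers":1},{"linear":[0,-0.087,0.16],"twist":[-9.2,0,0],"fingers":1},{"linear":[0,-0.0915,0.168],"twist":[-9.2,0,0],"fingers":1},{"linear":[0,-0.0915,0.168],"twist":[-9.2,0,0],"fingers":1}]';  python3 -m creep '[{"linear":[0,0,0],"twist":[0,0,0],"fingers":1},{"linear":[0,0,0],"twist":[0,0,0],"fingers":1},{"linear":[0,0,0],"twist":[0,0,0],"fingers":1}]'; python3 - <<'E'
from h import *
plan((.5809,.0923,.315),4.6)
snap('top','t2'); snap('scene','s2')
st()
for n,c in(('t2',(200,140,360,260)),('s2',(320,120,480,240))):
    im=cv2.imread(f'pics/{n}.png')[c[1]:c[3],c[0]:c[2]]; cv2.imwrite(f'pics/{n}c.png',cv2.resize(im,None,fx=5,fy=5))
E
```

```text
time: 5.4
position: [0.5827, 0.0903, 0.3131]
tool_rot: [-0.059, 1.573, 0.061]
ft_force: [0.3, -1.8, -3.3]
grip_width: 0.136
time: 5.65
position: [0.5806, 0.0943, 0.3151]
tool_rot: [-0.065, 1.569, 0.064]
ft_force: [0.4, 0.1, -3.7]
grip_width: 0.137
linear [0.0001, -0.002, 0.0001] twist [0.12, 0.02, 0.03] | dist 0.002 yaw now 4.72
t 5.65 p [0.5806 0.0943 0.3151] rot [-0.065  1.569  0.064] f [ 0.45  0.12 -3.66] g 0.137 q [ 0.45  0.24 -0.79  1.46  0.17  1.51 -0.25]
t 5.75 p [0.581  0.0937 0.3152] rot [-0.065  1.569  0.063] f [-0.22 -1.   -2.51] g 0.138 q [ 0.45  0.24 -0.79  1.46  0.17  1.51 -0.25]
```

View pics/t2c.png

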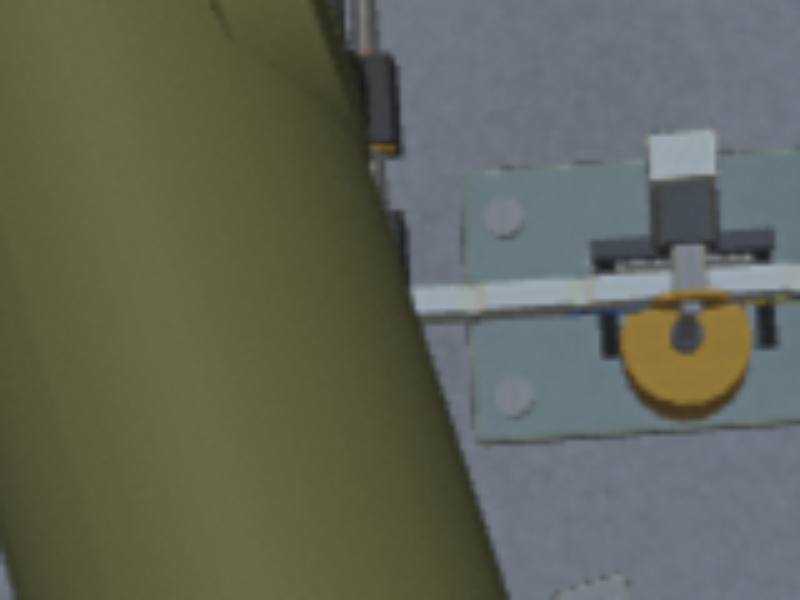

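View pics/s2c.png

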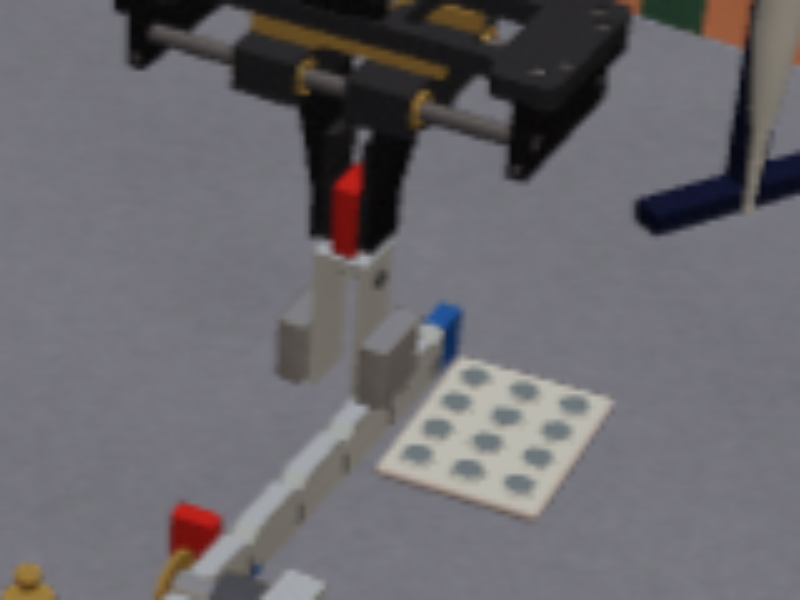

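The scene crop shows the weight hanging upright over the beam with its pin end at crop (380,278). The notches on the far face are at about (300,512), (345,462) and (390,412). I'll overlay the predicted geometry to check the calibration.

```bash
cat >> h.py <<'E'
YAW=np.radians(4.6); PIV=np.array([.591,-.0333,.205])
ux=np.array([np.cos(YAW),np.sin(YAW),0]); uy=np.array([-np.sin(YAW),np.cos(YAW),0]); uz=np.array([0,0,1.])
def proj(cam,p):
    q=viewer.camera_params(cam);T=np.linalg.inv(np.array(q['cam_to_world']));c=T[:3,:3]@np.array(p)+T[:3,3];u=np.array(q['K'])@(c/c[2]);return u[:2]
def beam(r,x,z,th=0.0): # r along beam toward blue, z above pin line
    return PIV+x*ux+uy*(r*np.cos(th)-z*np.sin(th))+uz*(r*np.sin(th)+z*np.cos(th))
def overlay(name,out,crop,segs,f=5):
    im=cv2.imread(f'pics/{name}.png')[crop[1]:crop[3],crop[0]:crop[2]]; im=cv2.resize(im,None,fx=f,fy=f,interpolation=cv2.INTER_CUBIC)
    cam='top' if name[0]=='t' else 'scene'
    for a,b,col in segs:
        A,B=[tuple(int(v) for v in ((proj(cam,p)-crop[:2]+.5)*f)) for p in (a,b)]; cv2.line(im,A,B,col,1,cv2.LINE_AA)
    cv2.imwrite(f'pics/{out}.png',im)
def beamsegs(th,col=(0,0,255)):
    s=[]
    for x in(-.005,.005):
        s.append((beam(-.235,x,.002,th),beam(.235,x,.002,th),col))
        for k in range(1,6):
            for sg in(-1,1):
                r=sg*k*.042; s+= [(beam(r-.0055,x,.002,th),beam(r,x,-.003,th),col),(beam(r,x,-.003,th),beam(r+.0055,x,.002,th),col)]
    return s
def wsegs(pin,ax,ay,col=(0,255,0)):
    s=[]
    for sy in(-.017,.017):
        for a,b in(((-.026,-.054),(-.008,-.054)),((.008,-.054),(.026,-.054)),((.026,-.054),(.026,-.022)),((-.026,-.054),(-.026,-.022)),((.012,-.022),(.026,-.022)),((-.012,-.022),(-.026,-.022))):
            s.append((pin+a[0]*ax+sy*ay+a[1]*uz,pin+b[0]*ax+sy*ay+b[1]*uz,col))
    for sx in(-.006,.006):
        s.append((pin+sx*ax-.012*ay+.046*uz,pin+sx*ax+.012*ay+.046*uz,col))
    s.append((pin-.012*ax,pin+.012*ax,col))
    return s
E
python3 - <<'E'
from h import *
s=readout.get_state(); pin=np.array([.581,.0941,.3152-.029]); 
segs=beamsegs(.012)+wsegs(pin,ux,uy)
overlay('s2','s2o',(320,120,480,240),segs)
overlay('t2','t2o',(270,140,430,260),beamsegs(.012))
print(proj('scene',pin+.012*ux))
E
```

```text
[395.01693134 174.78327161]
```

View pics/s2o.png

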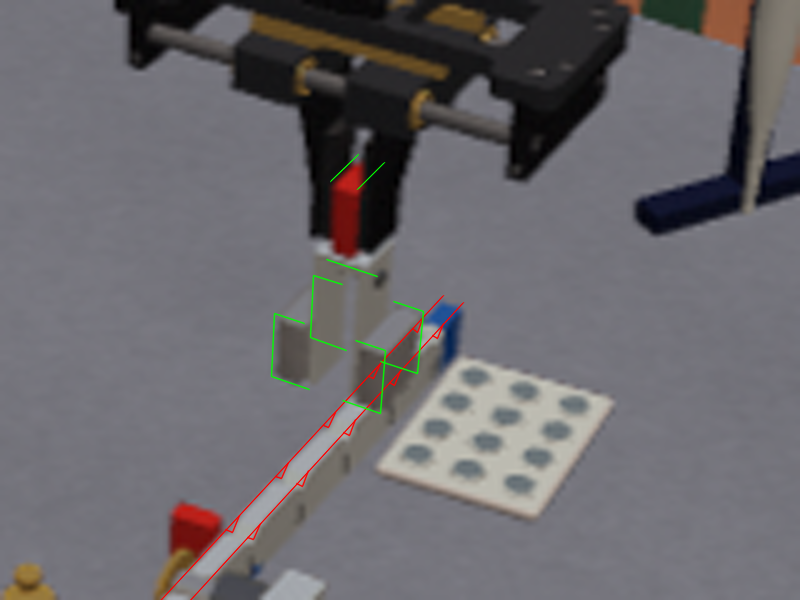

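View pics/t2o.png

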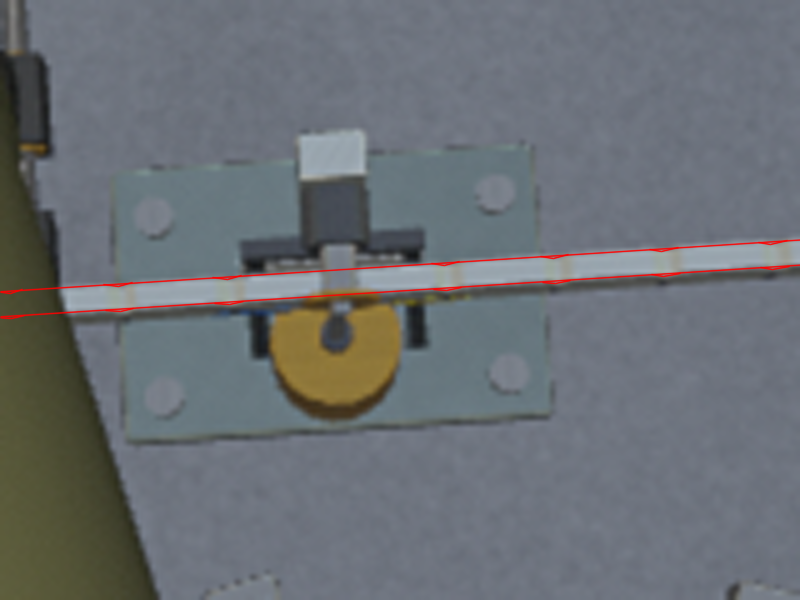

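```bash
python3 - <<'E'
from h import *
overlay('s2','a1',(345,180,405,240),[],8); overlay('s2','a2',(345,180,405,240),beamsegs(.012),8)
overlay('s2','b1',(285,260,345,320),[],8); overlay('s2','b2',(285,260,345,320),beamsegs(.012),8)
a=[cv2.imread(f'pics/{n}.png') for n in('a1','a2','b1','b2')]
cv2.imwrite('pics/ab.png',cv2.resize(np.vstack([np.hstack(a[:2]),np.hstack(a[2:])]),(800,800))[0:800])
cv2.imwrite('pics/abA.png',cv2.resize(np.hstack(a[:2]),(800,400),interpolation=cv2.INTER_AREA));cv2.imwrite('pics/abB.png',cv2.resize(np.hstack(a[2:]),(800,400),interpolation=cv2.INTER_AREA))
E
```

```text
(no output)
```

View pics/abA.png

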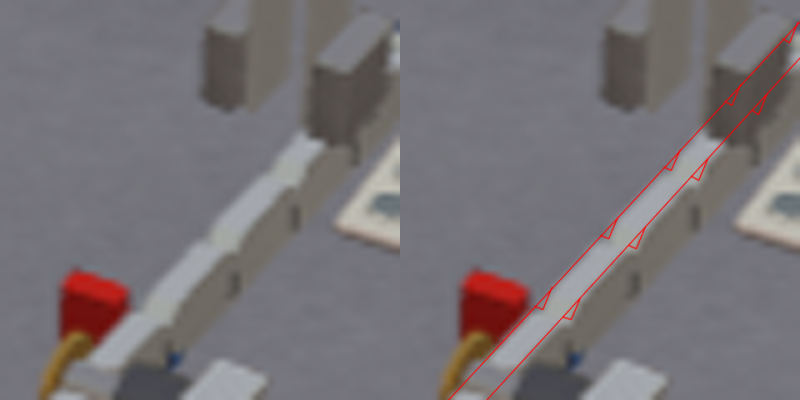

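View pics/abB.png

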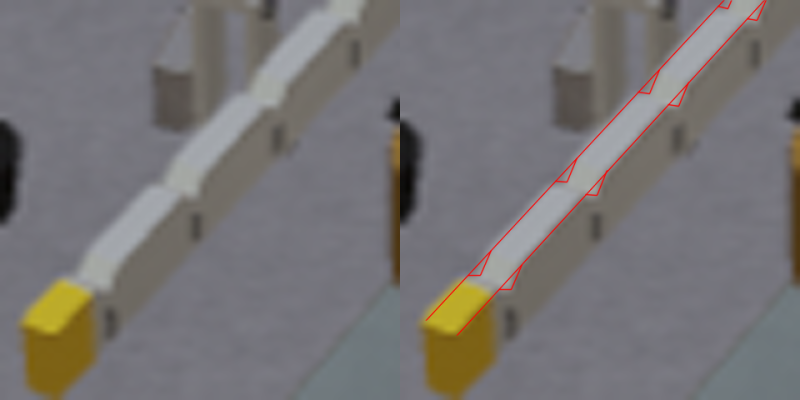

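```bash
python3 - <<'E'
from h import *
from scipy.ndimage import map_coordinates
from scipy.signal import find_peaks
for c in('top0','scene0'):
    cam=c[:-1]; im=cv2.imread(f'pics/{c}.png').astype(float)
    rs=np.arange(-.24,.2401,.001)
    # lateral edges: for each r find profile in x
    xs=np.arange(-.03,.0301,.0005)
    S=np.array([[ proj(cam,beam(r,x,.002,.012)) for x in xs] for r in rs[::4]])
    G=im.mean(2); prof=map_coordinates(G,[S[...,1],S[...,0]],order=1)
    if cam=='top':
        g=np.gradient(prof,axis=1); 
        for lo,hi in((-.22,-.12),(-.12,-.05),(.05,.12),(.12,.21)):
            k=(rs[::4]>lo)&(rs[::4]<hi); p=np.median(prof[k],0); gp=np.gradient(p); print(lo,hi,'rise',xs[np.argmax(gp)],'fall',xs[np.argmin(gp)], 'half range',xs[p>(p.max()+np.median(p[:20]))/2][[0,-1]])
    # along
    L=np.array([[proj(cam,beam(r,x,.002,.012)) for x in (-.003,-.001,.001,.003)] for r in rs])
    B=map_coordinates(im[...,0],[L[...,1],L[...,0]],order=1).mean(1); Rr=map_coordinates(im[...,2],[L[...,1],L[...,0]],order=1).mean(1)
    q=Rr-B
    pk,_=find_peaks(q,prominence=4); print(c,[(round(rs[i]*1000),round(q[i])) for i in pk])
    # centroid in windows
    for k in range(-5,6):
        if k==0: continue
        w=abs(rs-k*.042)<.013; ww=q[w]-np.percentile(q[w],20); ww=np.clip(ww,0,None); print(k, ((ww*rs[w]).sum()/ww.sum()*1000-k*42).round(1),end=' ')
    print()
E
```

```text
Traceback (most recent call last):
  File "h.py", line 26, in proj
    q=viewer.camera_params(cam);T=np.linalg.inv(np.array(q['cam_to_world']));c=T[:3,:3]@np.array(p)+T[:3,3];u=np.array(q['K'])@(c/c[2]);return u[:2]
ValueError: time passes only in moves, steps and waits
```

```bash
cat >> h.py <<'E'
import json,os
if not os.path.exists('cam.json'):
    json.dump({c:{k:np.array(v).tolist() for k,v in viewer.camera_params(c).items() if k in('K','cam_to_world')} for c in('top','scene')},open('cam.json','w'))
CAM=json.load(open('cam.json'))
CT={c:(np.linalg.inv(np.array(v['cam_to_world'])),np.array(v['K'])) for c,v in CAM.items()}
def proj(cam,p):
    T,K=CT[cam];c=T[:3,:3]@np.array(p)+T[:3,3];return (K@(c/c[2]))[:2]
E
python3 - <<'E'
from h import *
from scipy.ndimage import map_coordinates
from scipy.signal import find_peaks
st()
for c in('top0','scene0'):
    cam=c[:-1]; im=cv2.imread(f'pics/{c}.png').astype(float)
    rs=np.arange(-.24,.2401,.001)
    xs=np.arange(-.03,.0301,.0005)
    S=np.array([[ proj(cam,beam(r,x,.002,.012)) for x in xs] for r in rs[::4]])
    G=im.mean(2); prof=map_coordinates(G,[S[...,1],S[...,0]],order=1)
    for lo,hi in((-.22,-.12),(-.12,-.05),(.05,.12),(.12,.21)):
            k=(rs[::4]>lo)&(rs[::4]<hi); p=np.median(prof[k],0); gp=np.gradient(p); print(lo,hi,'rise',xs[np.argmax(gp)],'fall',xs[np.argmin(gp)])
    L=np.array([[proj(cam,beam(r,x,.002,.012)) for x in (-.003,-.001,.001,.003)] for r in rs])
    B=map_coordinates(im[...,0],[L[...,1],L[...,0]],order=1).mean(1); Rr=map_coordinates(im[...,2],[L[...,1],L[...,0]],order=1).mean(1)
    q=Rr-B
    pk,_=find_peaks(q,prominence=4); print(c,[(round(rs[i]*1000),round(q[i])) for i in pk])
    for k in range(-5,6):
        if k==0: continue
        w=abs(rs-k*.042)<.013; ww=q[w]-np.percentile(q[w],20); ww=np.clip(ww,0,None); print(k, ((ww*rs[w]).sum()/ww.sum()*1000-k*42).round(1),end=' ')
    print()
E
```

```text
t 5.75 p [0.581  0.0937 0.3152] rot [-0.065  1.569  0.063] f [-0.22 -1.   -2.51] g 0.138 q [ 0.45  0.24 -0.79  1.46  0.17  1.51 -0.25]
-0.22 -0.12 rise -0.004999999999999977 fall 0.005000000000000032
-0.12 -0.05 rise -0.004999999999999977 fall 0.005000000000000032
0.05 0.12 rise -0.004999999999999977 fall 0.005000000000000032
0.12 0.21 rise -0.004999999999999977 fall 0.005000000000000032
top0 [(-232, 168), (-213, 2), (-172, 3), (-130, 3), (-88, 2), (-46, 3), (-40, -4), (-6, 5), (4, 9), (37, 2), (79, 3), (85, -4), (121, 2), (127, -5), (163, 1), (169, -4), (205, -1), (212, -4)]
-5 -9.3 -4 -1.5 -3 -1.6 -2 -1.6 -1 -1.7 1 -1.5 2 -1.7 3 -1.6 4 -1.7 5 -3.5 
-0.22 -0.12 rise -0.0034999999999999754 fall 0.0065000000000000335
-0.12 -0.05 rise -0.003999999999999976 fall 0.0065000000000000335
0.05 0.12 rise -0.004999999999999977 fall 0.005500000000000033
0.12 0.21 rise 0.02500000000000005 fall 0.005000000000000032
scene0 [(-232, 135), (-169, 0), (-128, 3), (-85, 1), (-43, 1), (-7, 10), (42, 0), (84, 1), (126, 1), (168, 1), (210, 1)]
-5 -10.2 -4 -2.9 -3 -2.6 -2 -2.1 -1 -2.1 1 -2.7 2 -1.2 3 -0.9 4 -0.4 5 -3.4
```

The top view puts the beam edges at exactly ±5 mm, so x and yaw are right. The notches sit about 1.5 mm towards yellow of my estimate, and the weight's pin prediction agrees to within 1 mm. I'll shift 3 mm towards yellow and lower astride the beam.

```bash
sed -i 's/PIV=np.array(\[.591,-.0333,.205\])/PIV=np.array([.5913,-.0346,.205])/' h.py; python3 -m creep '[{"linear":[0,-0.0028,0],"twist":[0,0,0],"fingers":1},{"linear":[0.01,-0.0028,0],"twist":[0,0,0],"fingers":1},{"linear":[0.02,-0.0028,0],"twist":[0,0,0],"fingers":1},{"linear":[0.03,-0.0028,0],"twist":[0,0,0],"fingers":1},{"linear":[0.04,-0.0028,0],"twist":[0,0,0],"fingers":1},{"linear":[0.04,-0.0028,0],"twist":[0,0,0],"fingers":1}]';  python3 - <<'E'
from h import *
snap('scene','s3'); s=st()
pin=s['position']-.029*uz
overlay('s3','s3o',(320,120,480,240),beamsegs(.0)+wsegs(pin,ux,uy))
overlay('s3','s3c',(320,120,480,240),[])
E
```

```text
time: 6.25
position: [0.5805, 0.0891, 0.2711]
tool_rot: [-0.063, 1.575, 0.062]
ft_force: [-0.4, 0.1, -2.5]
grip_width: 0.136
t 6.3 p [0.5811 0.0893 0.2725] rot [-0.063  1.573  0.062] f [ 0.04  0.55 -3.  ] g 0.134 q [ 0.46  0.25 -0.78  1.53  0.18  1.44 -0.25]
```

View pics/s3o.png

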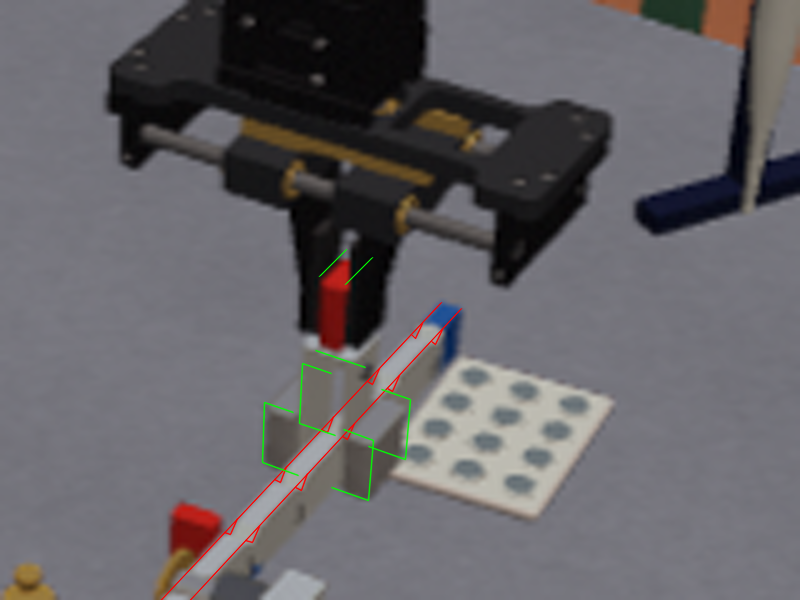

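View pics/s3c.png

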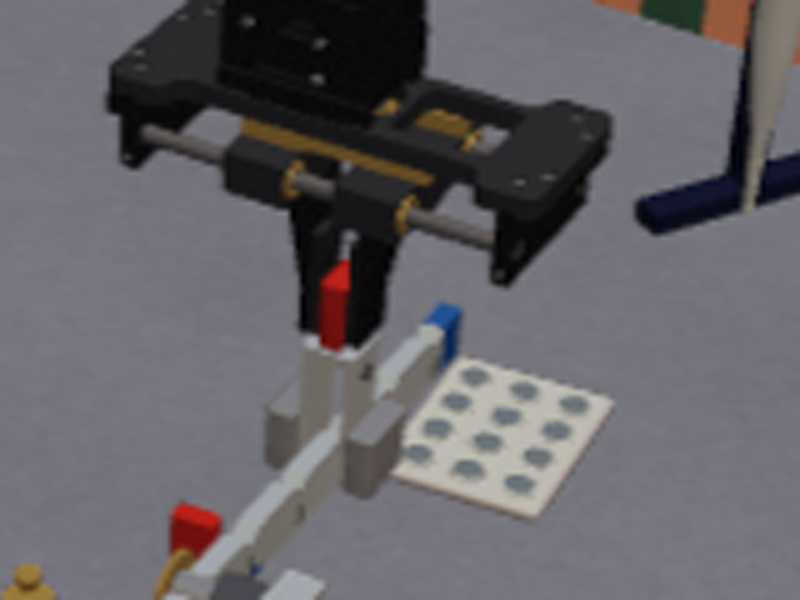

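The weight is astride the beam with clear gaps, and its pin end is at crop (367,372). Lowering further, with a +1.5 mm correction along the beam.

```bash
python3 -m creep '[{"linear":[0.006,0.0015,0],"twist":[0,0,0],"fingers":1},{"linear":[0.013,0.0015,0],"twist":[0,0,0],"fingers":1},{"linear":[0.020,0.0015,0],"twist":[0,0,0],"fingers":1},{"linear":[0.025,0.0015,0],"twist":[0,0,0],"fingers":1},{"linear":[0.028,0.0015,0],"twist":[0,0,0],"fingers":1},{"linear":[0.028,0.0015,0],"twist":[0,0,0],"fingers":1}]';  python3 -m creep '[{"linear":[0.001,0,0],"twist":[0,0,0],"fingers":1},{"linear":[0.002,0,0],"twist":[0,0,0],"fingers":1},{"linear":[0.003,0,0],"twist":[0,0,0],"fingers":1},{"linear":[0.004,0,0],"twist":[0,0,0],"fingers":1},{"linear":[0.005,0,0],"twist":[0,0,0],"fingers":1},{"linear":[0.005,0,0],"twist":[0,0,0],"fingers":1}]'; python3 - <<'E'
from h import *
st()
E
```

```text
time: 6.8
position: [0.5815, 0.091, 0.2455]
tool_rot: [-0.063, 1.571, 0.062]
ft_force: [-0.6, -0.2, -2.6]
grip_width: 0.129
time: 7.3
position: [0.5819, 0.0911, 0.2414]
tool_rot: [-0.063, 1.57, 0.062]
ft_force: [0.4, 0.3, -3.4]
grip_width: 0.135
t 7.3 p [0.5819 0.0911 0.2414] rot [-0.063  1.57   0.062] f [ 0.42  0.35 -3.36] g 0.135 q [ 0.45  0.27 -0.78  1.58  0.19  1.38 -0.26]
```

```bash
python3 -m creep '[{"linear":[0.001,0,0],"twist":[0,0,0],"fingers":1},{"linear":[0.002,0,0],"twist":[0,0,0],"fingers":1},{"linear":[0.003,0,0],"twist":[0,0,0],"fingers":1},{"linear":[0.004,0,0],"twist":[0,0,0],"fingers":1},{"linear":[0.005,0,0],"twist":[0,0,0],"fingers":1},{"linear":[0.006,0,0],"twist":[0,0,0],"fingers":1},{"linear":[0.006,0,0],"twist":[0,0,0],"fingers":1}]'; python3 -m creep '[{"linear":[0.001,0,0],"twist":[0,0,0],"fingers":1},{"linear":[0.002,0,0],"twist":[0,0,0],"fingers":1},{"linear":[0.003,0,0],"twist":[0,0,0],"fingers":1},{"linear":[0.003,0,0],"twist":[0,0,0],"fingers":1}]'; python3 - <<'E'
from h import *
snap('scene','s4'); s=st()
overlay('s4','s4c',(280,170,440,330),[])
E
```

```text
time: 7.88
position: [0.5818, 0.0911, 0.2353]
tool_rot: [-0.063, 1.57, 0.062]
ft_force: [0.4, -0.5, -3.3]
grip_width: 0.136
time: 8.22
position: [0.5818, 0.0911, 0.2323]
tool_rot: [-0.063, 1.57, 0.062]
ft_force: [0.3, -0.7, -2.7]
grip_width: 0.136
t 8.27 p [0.5819 0.0912 0.2324] rot [-0.063  1.57   0.063] f [-0.58 -0.2  -2.22] g 0.137 q [ 0.45  0.27 -0.78  1.59  0.2   1.36 -0.27]
```

View pics/s4c.png

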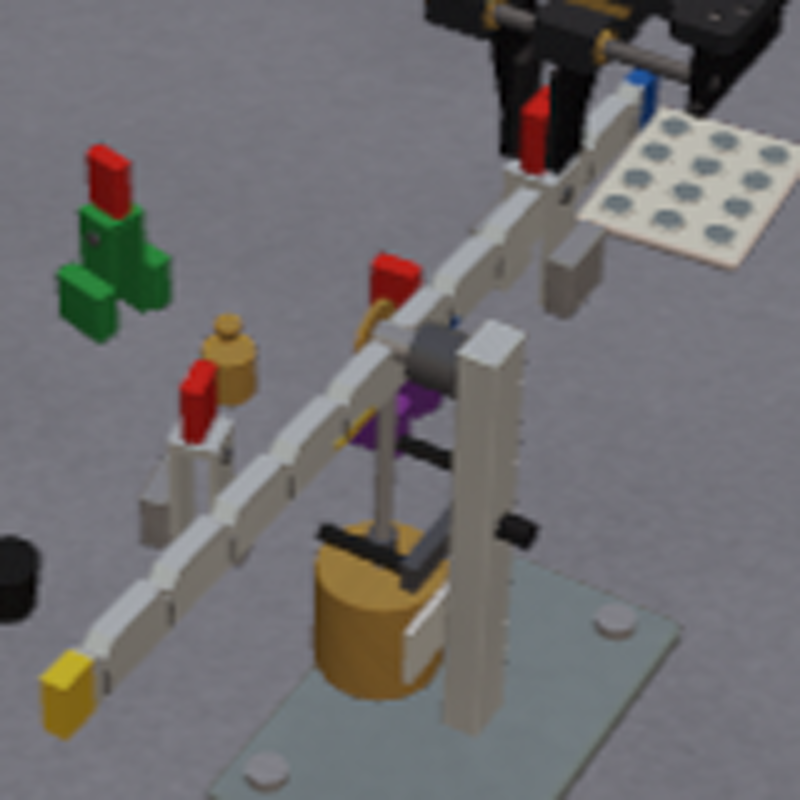

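```bash
cat >> h.py <<'E'
def capy(name):
    im=cv2.imread(f'pics/{name}.png'); hsv=cv2.cvtColor(im,cv2.COLOR_BGR2HSV); m=(hsv[...,0]>22)&(hsv[...,0]<35)&(hsv[...,1]>150)
    cam='top' if name[0]=='t' else 'scene'
    c=proj(cam,beam(-.228,0,-.01,0)); m[:, :]&=True
    v,u=np.nonzero(m); k=(abs(u-c[0])<25)&(abs(v-c[1])<60)
    return np.array([u[k].mean(),v[k].mean(),k.sum()])
def tilt(name):
    from scipy.optimize import minimize_scalar
    # scene only: fit theta so that cap moved in v relative to scene0 (level reference)
    a,b=capy(name),capy('scene0'); f=lambda t: proj('scene',beam(-.228,0,-.01,t))-proj('scene',beam(-.228,0,-.01,0.0))
    t=minimize_scalar(lambda t: ((f(t)-(a-b)[:2])**2).sum(),bounds=(-.35,.35),method='bounded').x
    print('tilt rel. start',round(t,4),'resid',(f(t)-(a-b)[:2]).round(2),a.round(1)); return t
def look(tag):
    snap('scene',tag); s=st(); t=tilt(tag)
E
python3 - <<'E'
from h import *
for n in('s2','s3','s4'): tilt(n)
E
python3 -m creep '[{"linear":[0.001,0,0],"twist":[0,0,0],"fingers":1},{"linear":[0.002,0,0],"twist":[0,0,0],"fingers":1},{"linear":[0.003,0,0],"twist":[0,0,0],"fingers":1},{"linear":[0.004,0,0],"twist":[0,0,0],"fingers":1},{"linear":[0.005,0,0],"twist":[0,0,0],"fingers":1},{"linear":[0.006,0,0],"twist":[0,0,0],"fingers":1},{"linear":[0.006,0,0],"twist":[0,0,0],"fingers":1}]'; python3 - <<'E'
from h import *
look('s5')
E
```

```text
tilt rel. start -0.0119 resid [ 0.08 -0.01] [292.9 306.5  47. ]
tilt rel. start -0.0156 resid [ 0. -0.] [293.  306.2  44. ]
tilt rel. start -0.0412 resid [-0.12  0.01] [292.9 303.9  43. ]
time: 8.85
position: [0.582, 0.0909, 0.2263]
tool_rot: [-0.063, 1.57, 0.062]
ft_force: [-0.3, -0.6, -1.5]
grip_width: 0.134
t 8.9 p [0.582  0.0909 0.2264] rot [-0.063  1.57   0.062] f [ 0.11 -0.86 -1.07] g 0.134 q [ 0.45  0.28 -0.78  1.6   0.2   1.35 -0.27]
tilt rel. start -0.082 resid [-0.09  0.  ] [292.7 300.2  51. ]
```

```bash
python3 -m creep '[{"linear":[0.001,0,0],"twist":[0,0,0],"fingers":1},{"linear":[0.002,0,0],"twist":[0,0,0],"fingers":1},{"linear":[0.003,0,0],"twist":[0,0,0],"fingers":1},{"linear":[0.004,0,0],"twist":[0,0,0],"fingers":1},{"linear":[0.0045,0,0],"twist":[0,0,0],"fingers":1},{"linear":[0.0045,0,0],"twist":[0,0,0],"fingers":1}]'; python3 - <<'E'
from h import *
look('s6')
for i in range(3): viewer.get_image('scene'); print(readout.get_state()['ft_force'])
E
```

```text
time: 9.4
position: [0.582, 0.0906, 0.2219]
tool_rot: [-0.063, 1.57, 0.062]
ft_force: [0.2, -2.5, -1.4]
grip_width: 0.139
t 9.45 p [0.582  0.0907 0.222 ] rot [-0.063  1.57   0.062] f [-0.08 -3.21 -1.02] g 0.135 q [ 0.45  0.28 -0.78  1.6   0.2   1.34 -0.27]
tilt rel. start -0.1151 resid [ 0.06 -0.  ] [292.4 297.   46. ]
[-0.48088535 -3.3756084  -1.45657796]
[ 0.13457206 -2.87810553 -0.4011698 ]
[-0.43784063 -3.58075144 -0.43169412]
```

A sideways force of about 3 N towards the pivot shows the pin is bearing on the notch's outer flank, so I'll ease the hand 1.5 mm towards the pivot.

```bash
python3 -m creep '[{"linear":[0,-0.0005,0],"twist":[0,0,0],"fingers":1},{"linear":[0,-0.001,0],"twist":[0,0,0],"fingers":1},{"linear":[0,-0.0015,0],"twist":[0,0,0],"fingers":1},{"linear":[0,-0.0015,0],"twist":[0,0,0],"fingers":1}]'; python3 - <<'E'
from h import *
look('s7')
for i in range(3): viewer.get_image('scene'); print(readout.get_state()['ft_force'])
overlay('s7','s7c',(340,150,440,250),[],6)
E
```

```text
time: 9.93
position: [0.582, 0.0905, 0.2221]
tool_rot: [-0.062, 1.57, 0.064]
ft_force: [-0.3, -1.5, -1.2]
grip_width: 0.138
t 9.98 p [0.582  0.0904 0.2221] rot [-0.062  1.57   0.064] f [-0.6  -0.89 -1.66] g 0.136 q [ 0.45  0.28 -0.78  1.6   0.2   1.34 -0.27]
tilt rel. start -0.1159 resid [-0.23  0.  ] [292.7 296.9  47. ]
[-0.34307021  0.07823303 -1.58478853]
[-0.29113531 -0.08410618 -0.92164808]
[-0.07094181  0.51395872 -0.88354185]
```

View pics/s7c.png

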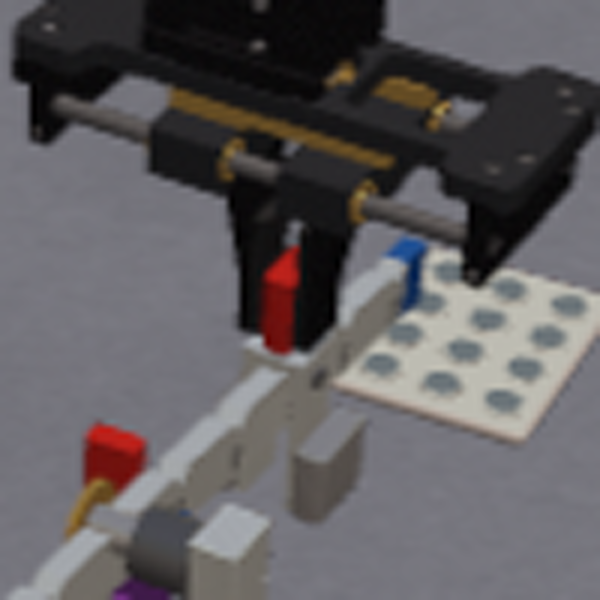

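```bash
python3 -m creep '[{"linear":[0.001,0,0],"twist":[0,0,0],"fingers":1},{"linear":[0.002,0,0],"twist":[0,0,0],"fingers":1},{"linear":[0.003,-0.0002,0],"twist":[0,0,0],"fingers":1},{"linear":[0.0035,-0.0003,0],"twist":[0,0,0],"fingers":1},{"linear":[0.0035,-0.0003,0],"twist":[0,0,0],"fingers":1}]'; python3 - <<'E'
from h import *
look('s8'); F=[]
for i in range(6): viewer.get_image('scene'); F.append(readout.get_state()['ft_force'])
print(np.mean(F,0),np.std(F,0))
E
```

```text
time: 10.55
position: [0.5821, 0.0895, 0.2184]
tool_rot: [-0.062, 1.57, 0.063]
ft_force: [0.8, 1.4, -1.1]
grip_width: 0.139
t 10.6 p [0.5821 0.0895 0.2185] rot [-0.062  1.57   0.063] f [ 0.89  0.21 -1.64] g 0.135 q [ 0.45  0.28 -0.77  1.61  0.2   1.33 -0.27]
tilt rel. start -0.1319 resid [ 0.45 -0.  ] [292.  295.4  57. ]
[ 0.08180358  0.60765445 -1.32486709] [0.48537741 0.24871872 0.4902336 ]
```

```bash
python3 -m creep '[{"linear":[0.001,0,0],"twist":[0,0,0],"fingers":1},{"linear":[0.002,0,0],"twist":[0,0,0],"fingers":1},{"linear":[0.003,0,0],"twist":[0,0,0],"fingers":1},{"linear":[0.004,0,0],"twist":[0,0,0],"fingers":1},{"linear":[0.004,0,0],"twist":[0,0,0],"fingers":1}]'; python3 - <<'E'
from h import *
look('s9'); F=[]
for i in range(6): viewer.get_image('scene'); F.append(readout.get_state()['ft_force'])
print(np.mean(F,0),np.std(F,0))
E
```

```text
time: 11.32
position: [0.5821, 0.089, 0.2142]
tool_rot: [-0.063, 1.57, 0.062]
ft_force: [1.0, -0.1, -0.4]
grip_width: 0.135
t 11.37 p [0.5821 0.089  0.2144] rot [-0.063  1.57   0.062] f [-0.27 -0.73 -0.51] g 0.137 q [ 0.45  0.28 -0.77  1.61  0.2   1.33 -0.27]
tilt rel. start -0.1768 resid [-0.44 -0.01] [293.  290.8  46. ]
[ 0.05770651 -0.69134081 -0.24371174] [0.61407135 0.34533237 0.20095172]
```

The wrist force is back to its unloaded value at about -0.2 N, and the beam is at about -0.16 rad, so it carries the weight. Opening the fingers a little.

```bash
python3 -m creep '[{"linear":[0,0,0],"twist":[0,0,0],"fingers":0.6},{"linear":[0,0,0],"twist":[0,0,0],"fingers":0.6},{"linear":[0,0,0],"twist":[0,0,0],"fingers":0.5},{"linear":[0,0,0],"twist":[0,0,0],"fingers":0.45}]'; python3 - <<'E'
from h import *
look('s10'); 
overlay('s10','s10c',(340,150,440,250),[],6)
E
```

```text
time: 12.0
position: [0.5821, 0.0897, 0.2146]
tool_rot: [-0.063, 1.57, 0.063]
ft_force: [0.8, -1.0, 0.1]
grip_width: 0.248
t 12.05 p [0.5821 0.0896 0.2146] rot [-0.063  1.57   0.063] f [-0.86 -0.87  0.01] g 0.26 q [ 0.45  0.28 -0.77  1.61  0.2   1.33 -0.27]
tilt rel. start -0.1915 resid [0.65 0.03] [292.  289.3  66. ]
```

View pics/s10c.png

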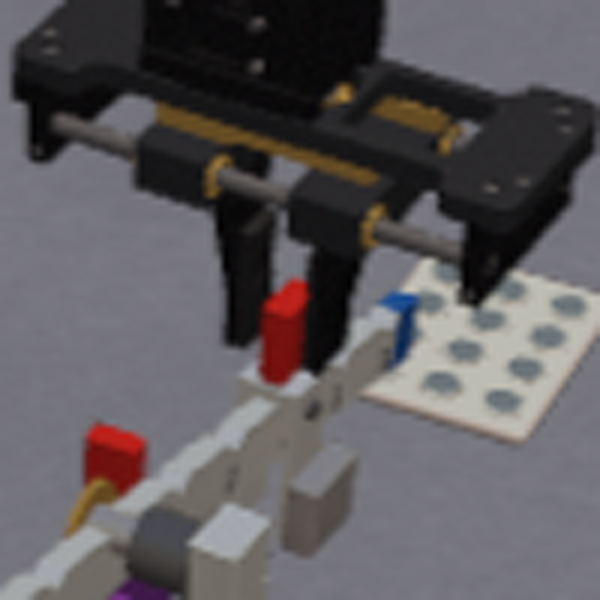

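The weight hangs free with the jaws clear on both sides of the tab at crop (285,335). Retracting straight up.

```bash
python3 -m creep '[{"linear":[-0.01,0,0],"twist":[0,0,0],"fingers":0.45},{"linear":[-0.03,0,0],"twist":[0,0,0],"fingers":0.4},{"linear":[-0.06,0,0],"twist":[0,0,0],"fingers":0.4},{"linear":[-0.08,0,0],"twist":[0,0,0],"fingers":0.4},{"linear":[-0.08,0,0],"twist":[0,0,0],"fingers":0.4}]'; python3 - <<'E'
from h import *
look('s11'); snap('top','t11')
overlay('s11','s11c',(280,150,440,310),[],5)
plan((.4633,-.2288,.30),-11.5)
plan((.45,-.05,.28),-11.5)
E
```

```text
time: 12.47
position: [0.5842, 0.0904, 0.3003]
tool_rot: [-0.062, 1.561, 0.063]
ft_force: [0.3, 0.1, 0.1]
grip_width: 0.3
t 12.52 p [0.5834 0.0901 0.2978] rot [-0.062  1.564  0.063] f [-0.33  0.13 -0.02] g 0.302 q [ 0.46  0.24 -0.78  1.49  0.17  1.48 -0.25]
tilt rel. start -0.1753 resid [1.   0.03] [291.6 290.9  77. ]
linear [-0.0045, -0.308, -0.1442] twist [16.07, 0.13, -0.01] | dist 0.3401 yaw now 4.57
t 12.57 p [0.5825 0.0897 0.2958] rot [-0.063  1.568  0.063] f [-0.09 -0.45 -0.12] g 0.3 q [ 0.46  0.24 -0.78  1.49  0.17  1.47 -0.25]
linear [0.0155, -0.1287, -0.1433] twist [16.07, 0.13, -0.01] | dist 0.1932 yaw now 4.57
t 12.57 p [0.5825 0.0897 0.2958] rot [-0.063  1.568  0.063] f [-0.09 -0.45 -0.12] g 0.3 q [ 0.46  0.24 -0.78  1.49  0.17  1.47 -0.25]
```

View pics/s11c.png

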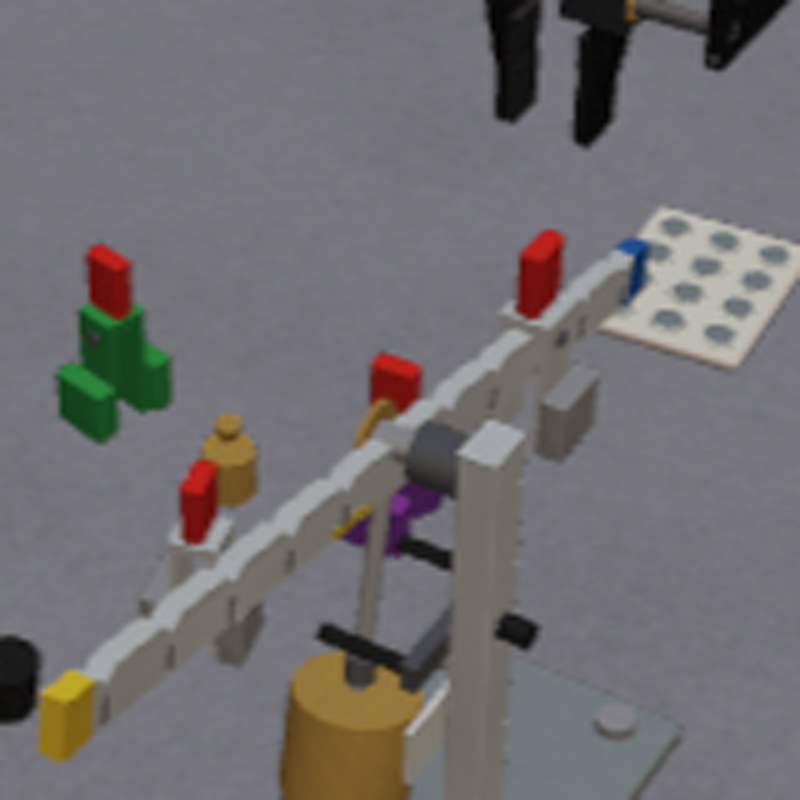

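The first weight hangs plumb in the third blue notch (tab at crop (540,275), pin end at (562,338)), with the beam at about -0.165 rad and settling. Now going to the yellow-side weight, C.

```bash
python3 -m creep '[{"linear":[0,-0.03,-0.014],"twist":[2,0,0],"fingers":0.3},{"linear":[0,-0.067,-0.032],"twist":[4,0,0],"fingers":0.3},{"linear":[0,-0.104,-0.049],"twist":[6,0,0],"fingers":0.3},{"linear":[0,-0.141,-0.066],"twist":[8,0,0],"fingers":0.3},{"linear":[0,-0.178,-0.083],"twist":[10,0,0],"fingers":0.3},{"linear":[0,-0.215,-0.1],"twist":[12,0,0],"fingers":0.3},{"linear":[0,-0.252,-0.118],"twist":[14,0,0],"fingers":0.3},{"linear":[0,-0.28,-0.131],"twist":[16,0,0],"fingers":0.3}]'; python3 - <<'E'
from h import *
plan((.4633,-.2288,.15),-11.5)
E
```

```text
time: 13.23
position: [0.471, -0.2038, 0.2934]
tool_rot: [0.16, 1.567, -0.162]
ft_force: [0.9, -0.6, -0.2]
grip_width: 0.352
linear [0.1434, -0.0259, -0.0021] twist [-0.25, -0.13, 0.06] | dist 0.1457 yaw now -11.75
t 13.23 p [ 0.471  -0.2038  0.2934] rot [ 0.16   1.567 -0.162] f [ 0.85 -0.61 -0.17] g 0.352 q [ 0.88  0.03 -0.53  1.67  0.02  1.44  0.14]
```

```bash
python3 -m creep '[{"linear":[0.01,-0.015,-0.001],"twist":[0,0,0],"fingers":0.3},{"linear":[0.04,-0.025,-0.002],"twist":[0,0,0],"fingers":0.3},{"linear":[0.075,-0.025,-0.002],"twist":[0,0,0],"fingers":0.3},{"linear":[0.11,-0.025,-0.002],"twist":[0,0,0],"fingers":0.3},{"linear":[0.135,-0.025,-0.002],"twist":[0,0,0],"fingers":0.3},{"linear":[0.143,-0.025,-0.002],"twist":[0,0,0],"fingers":0.3},{"linear":[0.143,-0.025,-0.002],"twist":[0,0,0],"fingers":0.3}]'; python3 - <<'E'
from h import *
plan((.4633,-.2288,.083),-11.5)
look('s12'); snap('top','t12')
overlay('t12','t12c',(390,220,470,300),[],7);overlay('s12','s12c',(220,240,320,340),[],7)
a=[cv2.imread(f'pics/{n}.png') for n in('t12c','s12c')]; cv2.imwrite('pics/ts12.png',np.hstack([cv2.resize(x,(400,400)) for x in a]))
E
```

```text
time: 13.82
position: [0.4647, -0.2233, 0.1486]
tool_rot: [0.159, 1.571, -0.155]
ft_force: [-0.3, -0.1, -0.4]
grip_width: 0.348
linear [0.0656, -0.0058, 0.0001] twist [0.07, -0.34, -0.12] | dist 0.0659 yaw now -11.43
t 13.82 p [ 0.4647 -0.2233  0.1486] rot [ 0.159  1.571 -0.155] f [-0.28 -0.13 -0.41] g 0.348 q [ 0.88  0.13 -0.52  1.87  0.07  1.16  0.14]
t 13.87 p [ 0.4662 -0.2239  0.1509] rot [ 0.158  1.567 -0.156] f [0.13 0.63 0.33] g 0.354 q [ 0.88  0.13 -0.52  1.87  0.07  1.16  0.14]
tilt rel. start -0.1843 resid [0.43 0.02] [292.2 290.   63. ]
```

View pics/ts12.png

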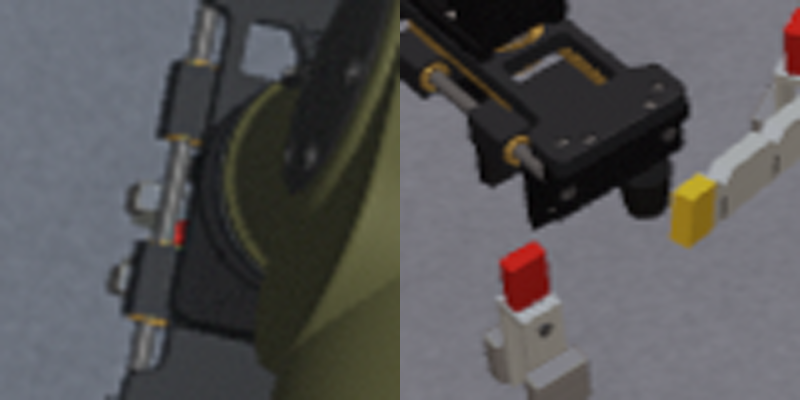

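```bash
python3 - <<'E'
from h import *
s=st(); p=s['position']
print(proj('scene',p),proj('scene',p-[0,0,.011]),proj('scene',[.4633,-.2288,.1]))
im=cv2.imread('pics/s12.png'); cv2.imwrite('pics/s12d.png',cv2.resize(im[200:360,180:380],None,fx=4,fy=4))
E
```

```text
t 13.92 p [ 0.4673 -0.2244  0.1523] rot [ 0.157  1.564 -0.157] f [-0.51  0.64 -0.51] g 0.351 q [ 0.88  0.13 -0.52  1.86  0.07  1.16  0.14]
[250.79099008 283.18020239] [251.31669412 287.18152824] [250.29864473 302.21600569]
```

View pics/s12d.png

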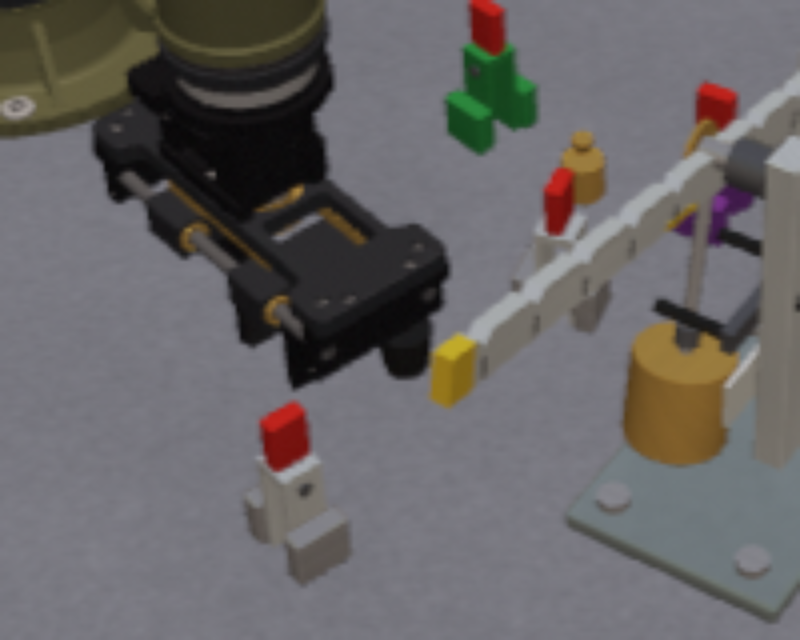

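```bash
python3 -m creep '[{"linear":[0.005,-0.0035,-0.002],"twist":[0,0,0],"fingers":0.3},{"linear":[0.012,-0.0035,-0.002],"twist":[0,0,0],"fingers":0.3},{"linear":[0.02,-0.0035,-0.002],"twist":[0,0,0],"fingers":0.3},{"linear":[0.025,-0.0035,-0.002],"twist":[0,0,0],"fingers":0.3},{"linear":[0.025,-0.0035,-0.002],"twist":[0,0,0],"fingers":0.3},{"linear":[0.025,-0.0035,-0.002],"twist":[0,0,0],"fingers":0.3}]'; python3 - <<'E'
from h import *
plan((.4633,-.2288,.083),-11.5)
snap('top','t13')
plan((.4633,-.2288,.083),-11.5)
overlay('t13','t13c',(390,220,470,300),[],7)
E
```

```text
time: 14.42
position: [0.464, -0.2271, 0.1262]
tool_rot: [0.157, 1.566, -0.156]
ft_force: [-0.0, 0.3, -1.0]
grip_width: 0.349
linear [0.0432, -0.0018, -0.0003] twist [0.07, -0.04, -0.02] | dist 0.0432 yaw now -11.43
t 14.42 p [ 0.464  -0.2271  0.1262] rot [ 0.157  1.566 -0.156] f [-0.02  0.3  -1.02] g 0.349 q [ 0.88  0.15 -0.51  1.9   0.08  1.11  0.14]
linear [0.0435, -0.0018, -0.0006] twist [0.07, -0.0, -0.0] | dist 0.0436 yaw now -11.43
t 14.47 p [ 0.4643 -0.2272  0.1265] rot [ 0.157  1.565 -0.157] f [-0.35  1.6  -0.69] g 0.349 q [ 0.88  0.15 -0.51  1.9   0.08  1.11  0.14]
```

View pics/t13c.png

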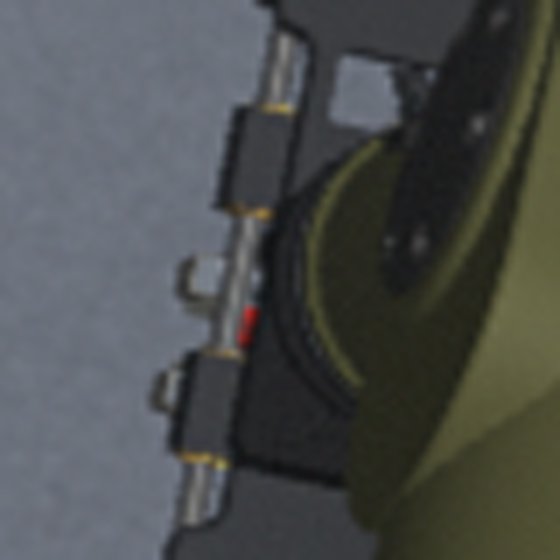

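```bash
python3 - <<'E'
from h import *
p=readout.get_state()['position']
for dz in(0,.05,.08,.1): print(dz,(proj('top',p+[0,0,dz])-[390,220]+.5)*7)
print((proj('top',[.4633,-.2288,.1])-[390,220]+.5)*7)
E
```

```text
0 [284.33019914 323.85404978]
0.05 [321.6648219  314.31630462]
0.08 [346.07512625 308.08028977]
0.1 [363.28201219 303.68450695]
[271.36622776 331.77766396]
```

The red tab at crop (250,325) is where a centred grasp predicts it (331). Descending and closing.

```bash
python3 -m creep '[{"linear":[0.015,-0.0016,-0.0004],"twist":[0,0,0],"fingers":0.3},{"linear":[0.03,-0.0016,-0.0004],"twist":[0,0,0],"fingers":0.3},{"linear":[0.04,-0.0016,-0.0004],"twist":[0,0,0],"fingers":0.3},{"linear":[0.0435,-0.0016,-0.0004],"twist":[0,0,0],"fingers":0.3},{"linear":[0.0435,-0.0016,-0.0004],"twist":[0,0,0],"fingers":0.3},{"linear":[0.0435,-0.0016,-0.0004],"twist":[0,0,0],"fingers":1},{"linear":[0.0435,-0.0016,-0.0004],"twist":[0,0,0],"fingers":1},{"linear":[0.0435,-0.0016,-0.0004],"twist":[0,0,0],"fingers":1}]' 25; python3 -m creep '[{"linear":[0,0,0],"twist":[0,0,0],"fingers":1},{"linear":[0,0,0],"twist":[0,0,0],"fingers":1},{"linear":[0,0,0],"twist":[0,0,0],"fingers":1}]'; python3 - <<'E'
from h import *
st()
E
```

```text
time: 15.13
position: [0.4641, -0.2291, 0.0839]
tool_rot: [0.156, 1.564, -0.157]
ft_force: [-0.6, -1.5, -0.1]
grip_width: 0.201
time: 15.38
position: [0.4636, -0.229, 0.0836]
tool_rot: [0.156, 1.565, -0.157]
ft_force: [-1.3, 0.4, 3.2]
grip_width: 0.134
t 15.38 p [ 0.4636 -0.229   0.0836] rot [ 0.156  1.565 -0.157] f [-1.28  0.4   3.23] g 0.134 q [ 0.87  0.21 -0.51  1.94  0.12  1.03  0.11]
```

```bash
python3 -m creep '[{"linear":[-0.005,0,0],"twist":[0,0,0],"fingers":1},{"linear":[-0.03,0,0],"twist":[0,0,0],"fingers":1},{"linear":[-0.065,0,0],"twist":[0,0,0],"fingers":1},{"linear":[-0.1,0,0],"twist":[0,0,0],"fingers":1},{"linear":[-0.14,0,0],"twist":[0,0,0],"fingers":1},{"linear":[-0.18,0,0],"twist":[0,0,0],"fingers":1},{"linear":[-0.22,0,0],"twist":[0,0,0],"fingers":1},{"linear":[-0.262,0,0],"twist":[0,0,0],"fingers":1}]'; python3 - <<'E'
from h import *
look('s14')
print(beam(-.21,0,0,-.17))
plan(beam(-.21,0,0,-.17)*[1,1,0]+[.0005,0,.345],4.6)
E
```

```text
time: 16.05
position: [0.4627, -0.2282, 0.3461]
tool_rot: [0.157, 1.566, -0.156]
ft_force: [0.8, -0.0, -2.3]
grip_width: 0.136
t 16.1 p [ 0.4658 -0.2296  0.3554] rot [ 0.152  1.554 -0.161] f [2.34 0.94 3.58] g 0.131 q [ 0.91  0.02 -0.51  1.56  0.01  1.55  0.2 ]
tilt rel. start -0.1872 resid [0.57 0.02] [292.  289.7  66. ]
[ 0.607899   -0.24090612  0.24052829]
linear [0.012, 0.0172, 0.1419] twist [-16.04, 0.64, 0.36] | dist 0.1434 yaw now -11.44
t 16.1 p [ 0.4658 -0.2296  0.3554] rot [ 0.152  1.554 -0.161] f [2.34 0.94 3.58] g 0.131 q [ 0.91  0.02 -0.51  1.56  0.01  1.55  0.2 ]
```

```bash
python3 -m creep '[{"linear":[0,0.002,0.018],"twist":[-3,0,0],"fingers":1},{"linear":[0,0.005,0.043],"twist":[-6,0,0],"fingers":1},{"linear":[0,0.009,0.073],"twist":[-9,0,0],"fingers":1},{"linear":[0,0.012,0.103],"twist":[-12,0,0],"fingers":1},{"linear":[0,0.015,0.127],"twist":[-15,0,0],"fingers":1},{"linear":[0,0.017,0.14],"twist":[-16,0,0],"fingers":1},{"linear":[0,0.0172,0.1443],"twist":[-16,0,0],"fingers":1},{"linear":[0,0.0172,0.1443],"twist":[-16,0,0],"fingers":1}]';python3 -m creep '[{"linear":[0,0,0],"twist":[0,0,0],"fingers":1},{"linear":[0,0,0],"twist":[0,0,0],"fingers":1},{"linear":[0,0,0],"twist":[0,0,0],"fingers":1},{"linear":[0,0,0],"twist":[0,0,0],"fingers":1}]'; python3 - <<'E'
from h import *
look('s15'); s=readout.get_state(); pin=s['position']-.029*uz
overlay('s15','s15o',(220,150,380,310),beamsegs(-.17)+wsegs(pin,ux,uy))
overlay('s15','s15c',(220,150,380,310),[])
plan(beam(-.21,0,0,-.17)*[1,1,0]+[.0005,0,.345],4.6)
E
```

```text
time: 16.77
position: [0.6087, -0.2401, 0.3431]
tool_rot: [-0.061, 1.572, 0.064]
ft_force: [-0.7, 0.2, -2.9]
grip_width: 0.131
time: 17.1
position: [0.6076, -0.2408, 0.3454]
tool_rot: [-0.063, 1.57, 0.061]
ft_force: [-0.9, 0.6, -2.3]
grip_width: 0.135
t 17.15 p [ 0.6078 -0.2408  0.3453] rot [-0.063  1.57   0.061] f [-0.55  0.27 -3.21] g 0.135 q [ 0.75  0.35 -0.57  1.24  0.19  1.6   0.29]
tilt rel. start -0.1826 resid [0.63 0.02] [292.  290.2  66. ]
linear [0.0003, -0.0002, 0.0006] twist [-0.08, 0.02, 0.06] | dist 0.0007 yaw now 4.52
t 17.15 p [ 0.6078 -0.2408  0.3453] rot [-0.063  1.57   0.061] f [-0.55  0.27 -3.21] g 0.135 q [ 0.75  0.35 -0.57  1.24  0.19  1.6   0.29]
```

View pics/s15o.png

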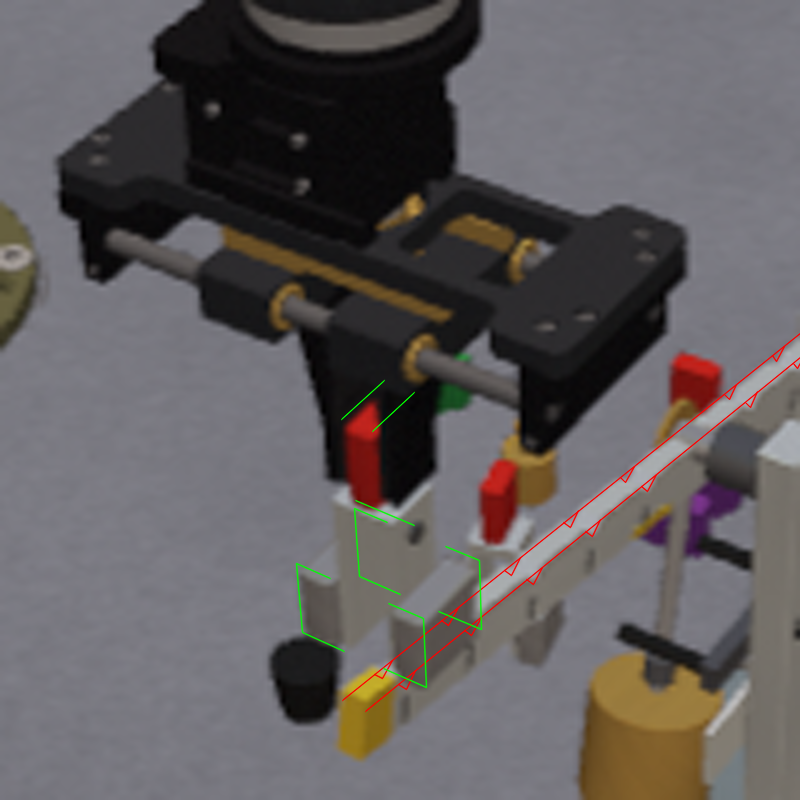

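View pics/s15c.png

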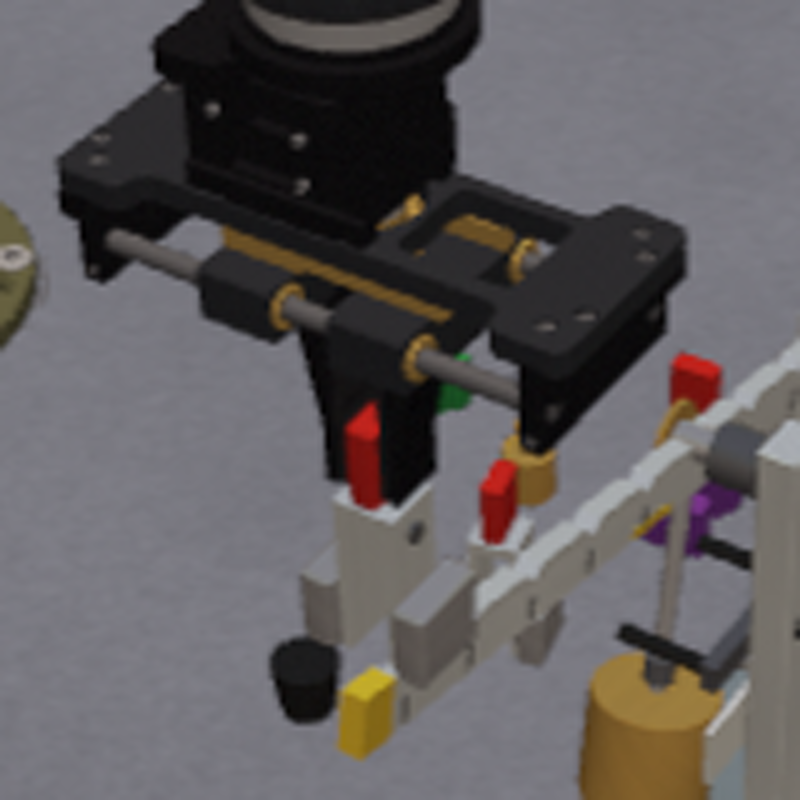

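```bash
python3 -m creep '[{"linear":[0.005,0,0.0005],"twist":[0,0,0],"fingers":1},{"linear":[0.012,0,0.0005],"twist":[0,0,0],"fingers":1},{"linear":[0.019,0,0.0005],"twist":[0,0,0],"fingers":1},{"linear":[0.026,0,0.0005],"twist":[0,0,0],"fingers":1},{"linear":[0.033,0,0.0005],"twist":[0,0,0],"fingers":1},{"linear":[0.038,0,0.0005],"twist":[0,0,0],"fingers":1},{"linear":[0.04,0,0.0005],"twist":[0,0,0],"fingers":1},{"linear":[0.04,0,0.0005],"twist":[0,0,0],"fingers":1}]'; python3 - <<'E'
from h import *
look('s16'); s=readout.get_state(); pin=s['position']-.029*uz
overlay('s16','s16o',(250,220,350,320),beamsegs(-.17)+wsegs(pin,ux,uy),6)
overlay('s16','s16c',(250,220,350,320),[],6)
a=[cv2.imread(f'pics/{n}.png') for n in('s16c','s16o')]; cv2.imwrite('pics/s16b.png',np.hstack([cv2.resize(x,(400,400)) for x in a]))
E
```

```text
time: 17.82
position: [0.6085, -0.2405, 0.3038]
tool_rot: [-0.062, 1.571, 0.063]
ft_force: [0.7, 0.7, -2.9]
grip_width: 0.135
t 17.87 p [ 0.6087 -0.2405  0.3044] rot [-0.062  1.57   0.063] f [ 0.5   1.28 -2.62] g 0.136 q [ 0.76  0.36 -0.57  1.31  0.19  1.53  0.29]
tilt rel. start -0.1813 resid [0.99 0.04] [291.6 290.3  77. ]
```

View pics/s16b.png

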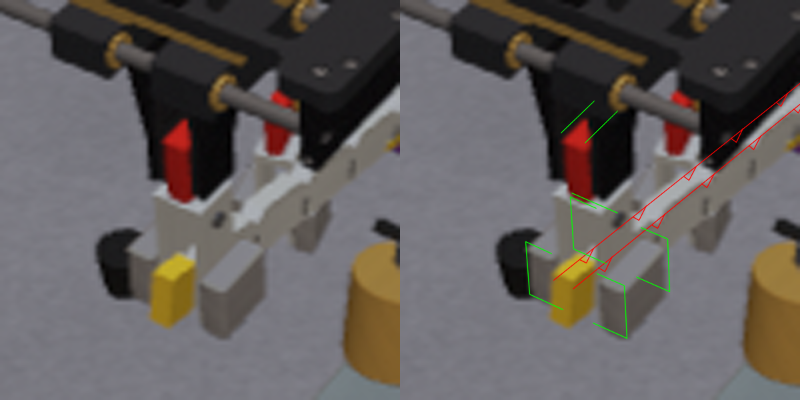

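View pics/s16c.png

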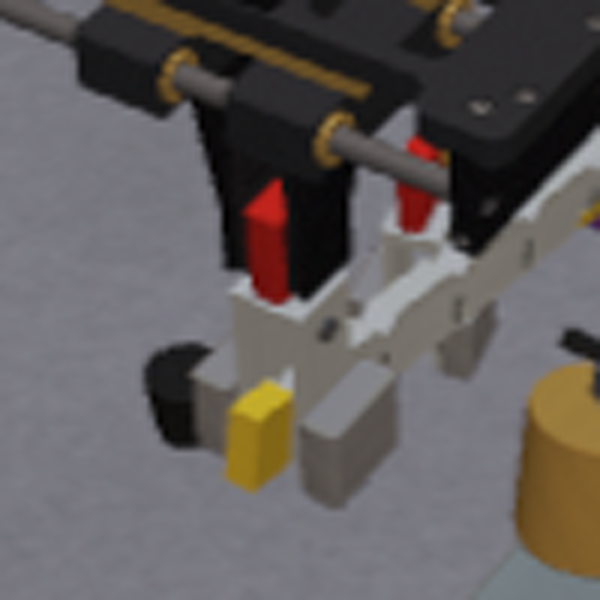

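The weight sits astride the yellow end, with the cap at crop (260,435) between the feet and no side force. Lowering, slowly near contact.

```bash
python3 -m creep '[{"linear":[0.006,0,-0.0003],"twist":[0,0,0],"fingers":1},{"linear":[0.012,0,-0.0003],"twist":[0,0,0],"fingers":1},{"linear":[0.018,0,-0.0003],"twist":[0,0,0],"fingers":1},{"linear":[0.023,0,-0.0003],"twist":[0,0,0],"fingers":1},{"linear":[0.026,0,-0.0003],"twist":[0,0,0],"fingers":1},{"linear":[0.028,0,-0.0003],"twist":[0,0,0],"fingers":1},{"linear":[0.029,0,-0.0003],"twist":[0,0,0],"fingers":1},{"linear":[0.03,0,-0.0003],"twist":[0,0,0],"fingers":1}]'; python3 - <<'E'
from h import *
look('s17')
overlay('s17','s17c',(250,220,350,320),[],6)
E
```

```text
time: 18.53
position: [0.6086, -0.2406, 0.2747]
tool_rot: [-0.063, 1.57, 0.062]
ft_force: [0.8, 0.1, -3.3]
grip_width: 0.136
t 18.58 p [ 0.6086 -0.2405  0.2747] rot [-0.063  1.57   0.062] f [-0.11 -0.39 -3.14] g 0.136 q [ 0.76  0.37 -0.57  1.36  0.2   1.47  0.28]
tilt rel. start -0.1608 resid [1.23 0.03] [291.3 292.4  81. ]
```

View pics/s17c.png

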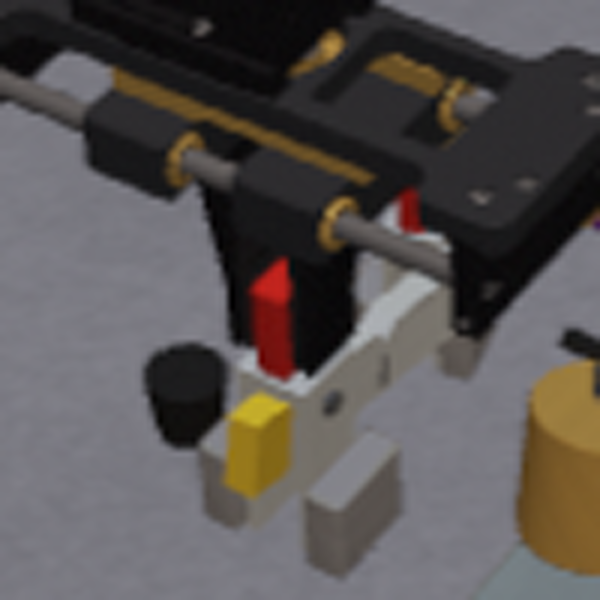

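The beam seems to have started moving slightly early, so before loading more I'll check whether the pin is over its notch.

```bash
python3 - <<'E'
from h import *
pin=np.array([.6086,-.2405,.2747-.029])
print('pin end pred',(proj('scene',pin+.012*ux)-[275,260]+.5)*10)
for th in(-.17,-.155):
    print(th,'notch5 far face V bottom',(proj('scene',beam(-.21,.005,-.003,th))-[275,260]+.5)*10,'notch4',(proj('scene',beam(-.168,.005,-.003,th))-[275,260]+.5)*10)
overlay('s17','s17d',(275,260,335,310),beamsegs(-.155)[len(beamsegs(0))//2:],10)
overlay('s17','s17e',(275,260,335,310),[],10)
E
```

```text
pin end pred [299.79781467 258.12557081]
-0.17 notch5 far face V bottom [262.37526254 278.34055041] notch4 [393.67073417 170.85396947]
-0.155 notch5 far face V bottom [261.61219339 292.67781893] notch4 [392.93966652 182.10798281]
```

View pics/s17d.png

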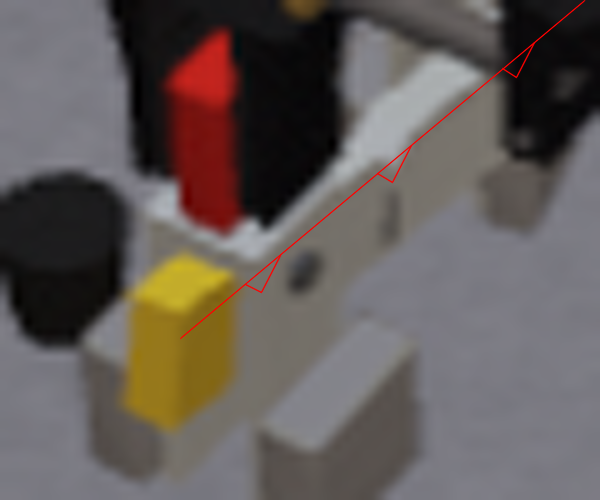

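View pics/s17e.png

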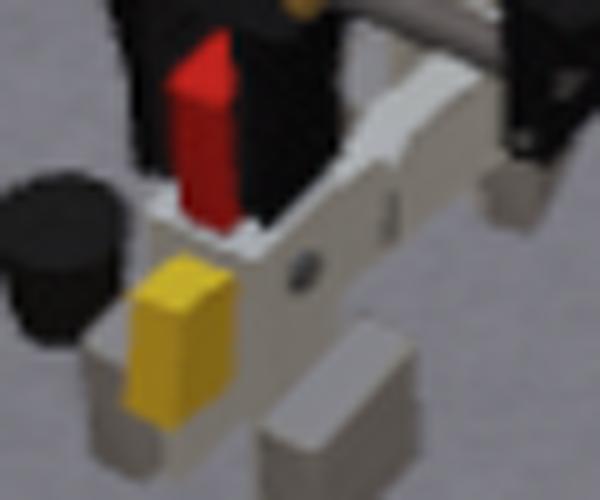

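```bash
python3 - <<'E'
from h import *
f=lambda p:((proj('scene',p)-[275,260]+.5)*10).round(0)
for th in(-.18,-.17,-.16,-.15):
    print(th,'seated pin end',f(beam(-.21,.012,0,th)),'V4',f(beam(-.168,.005,-.003,th)),'V4 top corners',f(beam(-.1735,.005,.002,th)),f(beam(-.1625,.005,.002,th)),'cap?',f(beam(-.235,.005,.002,th)))
p=beam(-.21,.012,0,-.16)
for n,v in(('1mm x',ux),('y',uy),('z',uz)): print(n,f(p+v*.01)-f(p))
# raw cap/edge via depth: beam surface near r -0.18..-0.14 on top in this image
z=np.load('pics/s17.npz');d=z['d'];P=pts('scene',d)
q=P[(d>0)]; rel=q-PIV; r=rel@uy; x=rel@ux
for lo,hi in((-.2,-.19),(-.165,-.14),(-.14,-.12),(.05,.1),(.16,.2)):
    k=(r>lo)&(r<hi)&(abs(x)<.012)&(abs(q[:,2]-.205)<.08); 
    if k.sum()>5: print(lo,hi,k.sum(),np.median(r[k]).round(4),np.percentile(q[k][:,2],[50,75,90]).round(4))
E
```

```text
-0.18 seated pin end [297. 269.] V4 [394. 163.] V4 top corners [379. 154.] [413. 127.] cap? [183. 311.]
-0.17 seated pin end [296. 279.] V4 [394. 171.] V4 top corners [379. 162.] [412. 135.] cap? [182. 322.]
-0.16 seated pin end [296. 289.] V4 [393. 178.] V4 top corners [378. 170.] [412. 142.] cap? [181. 333.]
-0.15 seated pin end [295. 298.] V4 [393. 186.] V4 top corners [377. 178.] [411. 149.] cap? [181. 344.]
1mm x [47. 21.]
y [ 32. -34.]
z [ -3. -42.]
-0.165 -0.14 126 -0.1531 [0.2291 0.2339 0.2354]
-0.14 -0.12 38 -0.1368 [0.2206 0.229  0.2321]
0.05 0.1 148 0.0745 [0.1863 0.1908 0.1948]
0.16 0.2 103 0.1802 [0.1679 0.1722 0.1738]
```

The pin end at (303,270) is within about 1 mm of its seated position for the present tilt. The beam has just taken contact in the right notch, and this weight hangs about 2 mm lower in the grip. Easing down, following the arc.

```bash
python3 -m creep '[{"linear":[0.001,-0.0002,0],"twist":[0,0,0],"fingers":1},{"linear":[0.0025,-0.0005,0],"twist":[0,0,0],"fingers":1},{"linear":[0.004,-0.0008,0],"twist":[0,0,0],"fingers":1},{"linear":[0.0055,-0.001,0],"twist":[0,0,0],"fingers":1},{"linear":[0.007,-0.0012,0],"twist":[0,0,0],"fingers":1},{"linear":[0.0085,-0.0014,0],"twist":[0,0,0],"fingers":1},{"linear":[0.01,-0.0016,0],"twist":[0,0,0],"fingers":1},{"linear":[0.01,-0.0016,0],"twist":[0,0,0],"fingers":1}]'; python3 - <<'E'
from h import *
look('s18'); F=[]
for i in range(3): viewer.get_image('scene'); F.append(readout.get_state()['ft_force'])
print(np.mean(F,0))
E
```

```text
time: 19.25
position: [0.6085, -0.2422, 0.2643]
tool_rot: [-0.062, 1.57, 0.063]
ft_force: [0.0, 0.8, -3.3]
grip_width: 0.135
t 19.3 p [ 0.6085 -0.2421  0.2645] rot [-0.062  1.57   0.063] f [-0.09  0.77 -2.05] g 0.138 q [ 0.76  0.37 -0.57  1.37  0.2   1.45  0.28]
tilt rel. start -0.1135 resid [ 1.39 -0.02] [291.1 297.2  75. ]
[-0.25902142  0.61108865 -2.67771323]
```

```bash
python3 -m creep '[{"linear":[0.0015,-0.0002,0],"twist":[0,0,0],"fingers":1},{"linear":[0.0035,-0.0004,0],"twist":[0,0,0],"fingers":1},{"linear":[0.0055,-0.0005,0],"twist":[0,0,0],"fingers":1},{"linear":[0.0075,-0.0006,0],"twist":[0,0,0],"fingers":1},{"linear":[0.0095,-0.0007,0],"twist":[0,0,0],"fingers":1},{"linear":[0.0115,-0.0008,0],"twist":[0,0,0],"fingers":1},{"linear":[0.013,-0.0009,0],"twist":[0,0,0],"fingers":1},{"linear":[0.014,-0.0009,0],"twist":[0,0,0],"fingers":1}]'; python3 - <<'E'
from h import *
look('s19'); F=[]
for i in range(3): viewer.get_image('scene'); F.append(readout.get_state()['ft_force'])
print(np.mean(F,0))
E
python3 -m creep '[{"linear":[0.0015,0,0],"twist":[0,0,0],"fingers":1},{"linear":[0.0035,0,0],"twist":[0,0,0],"fingers":1},{"linear":[0.0055,0,0],"twist":[0,0,0],"fingers":1},{"linear":[0.0075,0,0],"twist":[0,0,0],"fingers":1},{"linear":[0.0095,0,0],"twist":[0,0,0],"fingers":1},{"linear":[0.0115,0,0],"twist":[0,0,0],"fingers":1},{"linear":[0.012,0,0],"twist":[0,0,0],"fingers":1}]'; python3 - <<'E'
from h import *
look('s20'); F=[]
for i in range(3): viewer.get_image('scene'); F.append(readout.get_state()['ft_force'])
print(np.mean(F,0))
E
```

```text
time: 20.12
position: [0.6088, -0.2431, 0.2505]
tool_rot: [-0.063, 1.57, 0.062]
ft_force: [0.7, 1.2, -1.3]
grip_width: 0.136
t 20.17 p [ 0.6087 -0.243   0.2503] rot [-0.062  1.57   0.063] f [-0.66  0.55 -1.29] g 0.138 q [ 0.76  0.38 -0.57  1.4   0.2   1.43  0.28]
tilt rel. start -0.0858 resid [-0.05  0.  ] [292.6 299.8  41. ]
[-0.01505194  0.31902227 -2.10484631]
time: 20.9
position: [0.6087, -0.2429, 0.2383]
tool_rot: [-0.062, 1.57, 0.063]
ft_force: [0.7, 0.6, -0.8]
grip_width: 0.136
t 20.95 p [ 0.6087 -0.243   0.2383] rot [-0.062  1.57   0.063] f [ 1.3   1.23 -1.28] g 0.135 q [ 0.77  0.38 -0.57  1.41  0.2   1.4   0.28]
tilt rel. start -0.0166 resid [ 0.55 -0.05] [292.4 306.1  55. ]
[-0.33062608  0.66389171 -1.39109337]
```

```bash
python3 -m creep '[{"linear":[0.0015,0,0],"twist":[0,0,0],"fingers":1},{"linear":[0.0035,0,0],"twist":[0,0,0],"fingers":1},{"linear":[0.0055,0.0001,0],"twist":[0,0,0],"fingers":1},{"linear":[0.0075,0.0001,0],"twist":[0,0,0],"fingers":1},{"linear":[0.0095,0.0002,0],"twist":[0,0,0],"fingers":1},{"linear":[0.0115,0.0003,0],"twist":[0,0,0],"fingers":1},{"linear":[0.0135,0.0004,0],"twist":[0,0,0],"fingers":1},{"linear":[0.014,0.0005,0],"twist":[0,0,0],"fingers":1}]'; python3 - <<'E'
from h import *
look('s21'); F=[]
for i in range(3): viewer.get_image('scene'); F.append(readout.get_state()['ft_force'])
print(np.mean(F,0))
E
python3 -m creep '[{"linear":[0.001,0.0001,0],"twist":[0,0,0],"fingers":1},{"linear":[0.0025,0.0002,0],"twist":[0,0,0],"fingers":1},{"linear":[0.004,0.0003,0],"twist":[0,0,0],"fingers":1},{"linear":[0.0055,0.0004,0],"twist":[0,0,0],"fingers":1},{"linear":[0.0065,0.0005,0],"twist":[0,0,0],"fingers":1},{"linear":[0.007,0.0006,0],"twist":[0,0,0],"fingers":1},{"linear":[0.007,0.0006,0],"twist":[0,0,0],"fingers":1}]'; python3 - <<'E'
from h import *
look('s22'); F=[]
for i in range(5): viewer.get_image('scene'); F.append(readout.get_state()['ft_force'])
print(np.mean(F,0))
overlay('s22','s22c',(250,220,410,340),[],5)
E
```

```text
time: 21.77
position: [0.6087, -0.2426, 0.2243]
tool_rot: [-0.063, 1.57, 0.063]
ft_force: [0.9, 0.0, -0.8]
grip_width: 0.132
t 21.82 p [ 0.6087 -0.2426  0.2244] rot [-0.063  1.57   0.062] f [ 0.82  0.74 -0.62] g 0.134 q [ 0.77  0.39 -0.56  1.43  0.21  1.38  0.28]
tilt rel. start 0.0365 resid [ 0.19 -0.03] [293.3 310.6  48. ]
[-0.32970706  0.45641335 -1.0116994 ]
time: 22.55
position: [0.6086, -0.2421, 0.2176]
tool_rot: [-0.063, 1.57, 0.062]
ft_force: [-1.5, -0.1, -0.6]
grip_width: 0.137
t 22.6 p [ 0.6086 -0.2421  0.2177] rot [-0.063  1.57   0.062] f [-0.85 -0.51 -0.13] g 0.138 q [ 0.76  0.39 -0.56  1.44  0.21  1.37  0.27]
tilt rel. start 0.0675 resid [ 0.37 -0.07] [293.6 313.1  48. ]
[-0.17226137 -0.32598198 -0.18360358]
```

View pics/s22c.png

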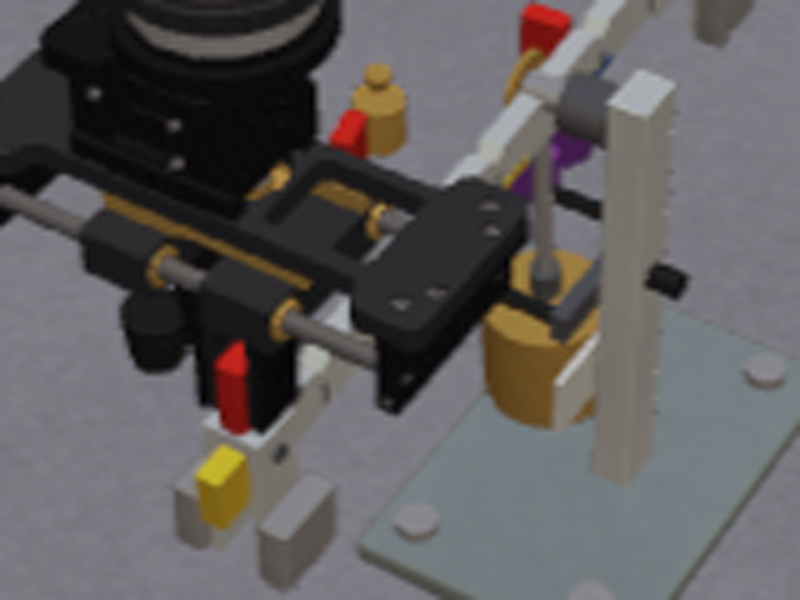

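```bash
python3 -m creep '[{"linear":[0.001,0.0001,0],"twist":[0,0,0],"fingers":1},{"linear":[0.002,0.0002,0],"twist":[0,0,0],"fingers":1},{"linear":[0.003,0.0003,0],"twist":[0,0,0],"fingers":1},{"linear":[0.003,0.0003,0],"twist":[0,0,0],"fingers":1},{"linear":[0.003,0.0003,0],"twist":[0,0,0],"fingers":1}]'; python3 - <<'E'
from h import *
look('s23'); F=[]
for i in range(6): viewer.get_image('scene'); F.append(readout.get_state()['ft_force'])
print(np.mean(F,0))
E
```

```text
time: 23.27
position: [0.6086, -0.2417, 0.2147]
tool_rot: [-0.063, 1.57, 0.062]
ft_force: [0.6, -0.8, 0.2]
grip_width: 0.135
t 23.32 p [ 0.6086 -0.2418  0.2147] rot [-0.063  1.57   0.062] f [ 0.94 -1.17 -0.72] g 0.139 q [ 0.76  0.39 -0.56  1.45  0.21  1.36  0.27]
tilt rel. start 0.0864 resid [ 0.35 -0.07] [293.9 314.6  50. ]
[-0.43957339 -0.73876351 -0.15747776]
```

The wrist force is back at baseline (-0.16 N) with the beam at about +0.10 rad, close to the expected resting tilt. Releasing.

```bash
python3 -m creep '[{"linear":[0.0005,-0.0003,0],"twist":[0,0,0],"fingers":0.65},{"linear":[0.0005,-0.0003,0],"twist":[0,0,0],"fingers":0.6},{"linear":[0.0005,-0.0003,0],"twist":[0,0,0],"fingers":0.5},{"linear":[0.0005,-0.0003,0],"twist":[0,0,0],"fingers":0.45}]'; python3 - <<'E'
from h import *
look('s24')
overlay('s24','s24c',(250,220,410,340),[],5)
E
```

```text
time: 23.95
position: [0.6088, -0.2417, 0.2143]
tool_rot: [-0.063, 1.57, 0.063]
ft_force: [0.0, 0.0, 0.7]
grip_width: 0.249
t 24.0 p [ 0.6087 -0.2418  0.2143] rot [-0.063  1.57   0.063] f [-0.3   0.53  0.23] g 0.254 q [ 0.76  0.39 -0.56  1.45  0.21  1.36  0.27]
tilt rel. start 0.1104 resid [ 0.43 -0.1 ] [294.2 316.4  47. ]
```

View pics/s24c.png

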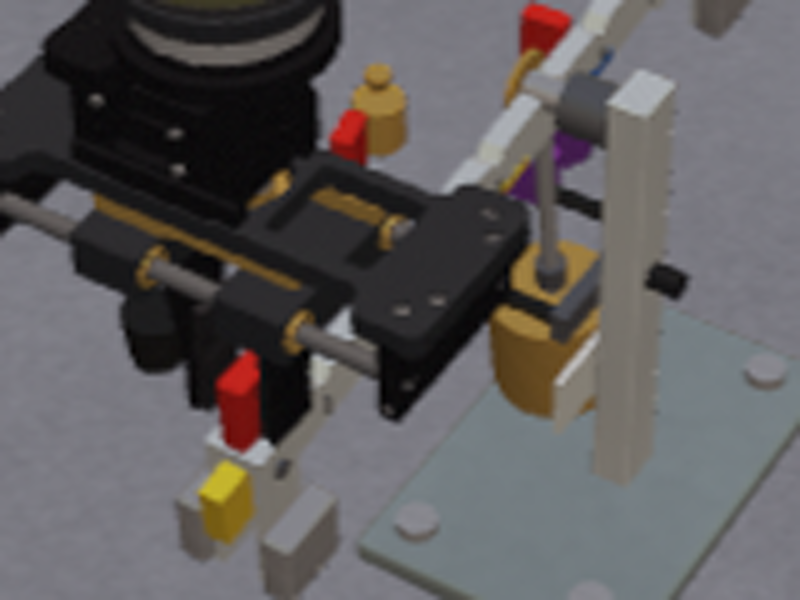

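The second weight is hanging free. Retracting and heading for weight B.

```bash
python3 -m creep '[{"linear":[-0.01,0,0],"twist":[0,0,0],"fingers":0.45},{"linear":[-0.03,0,0],"twist":[0,0,0],"fingers":0.4},{"linear":[-0.06,0,0],"twist":[0,0,0],"fingers":0.4},{"linear":[-0.08,0,0],"twist":[0,0,0],"fingers":0.3},{"linear":[-0.085,0,0],"twist":[0,0,0],"fingers":0.3},{"linear":[-0.085,0,0],"twist":[0,0,0],"fingers":0.3}]'; python3 - <<'E'
from h import *
look('s25'); snap('top','t25')
overlay('s25','s25c',(250,170,410,330),[],5)
plan((.4629,.0006,.295),17.2)
E
```

```text
time: 24.5
position: [0.6097, -0.2419, 0.302]
tool_rot: [-0.064, 1.566, 0.061]
ft_force: [0.5, -0.4, -0.8]
grip_width: 0.338
t 24.55 p [ 0.6089 -0.2419  0.2999] rot [-0.063  1.569  0.062] f [ 0.02 -0.26 -0.83] g 0.349 q [ 0.76  0.36 -0.57  1.32  0.19  1.52  0.29]
tilt rel. start 0.106 resid [ 0.25 -0.06] [294.3 316.   53. ]
linear [0.0037, 0.2532, -0.1257] twist [-12.63, -0.05, -0.02] | dist 0.2827 yaw now 4.57
t 24.6 p [ 0.6083 -0.2418  0.2985] rot [-0.063  1.571  0.063] f [-0.98  0.04 -0.67] g 0.344 q [ 0.76  0.36 -0.57  1.32  0.19  1.52  0.29]
```

View pics/s25c.png

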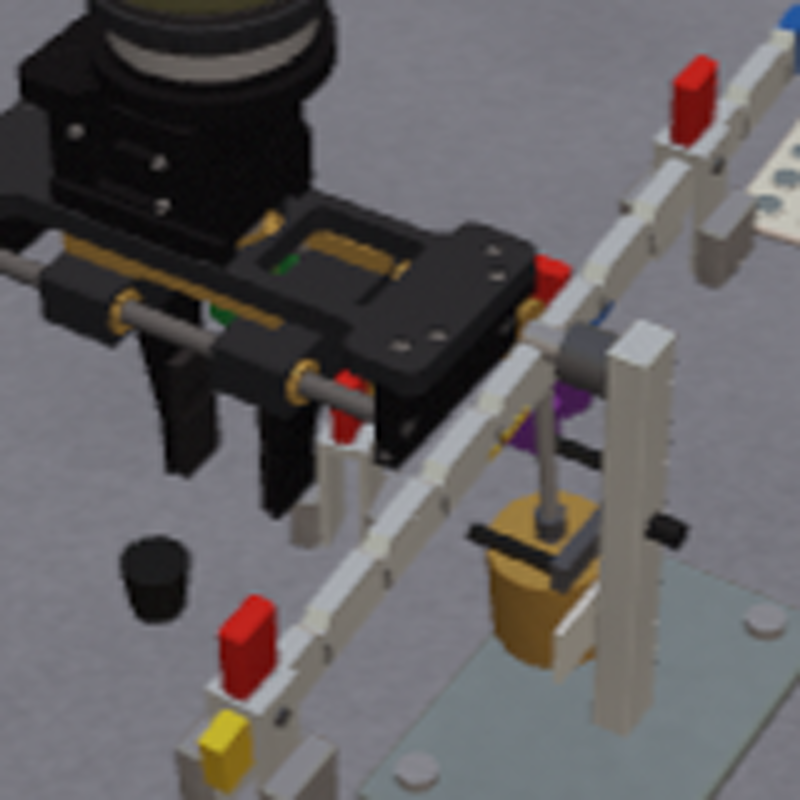

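Both weights hang plumb in the correct notches: the blue one is third from the pivot at crop (695,105), the yellow one outermost at (248,650). Next is weight B.

```bash
python3 -m creep '[{"linear":[0,0.02,-0.01],"twist":[-1,0,0],"fingers":0.3},{"linear":[0,0.052,-0.026],"twist":[-3,0,0],"fingers":0.3},{"linear":[0,0.087,-0.043],"twist":[-5,0,0],"fingers":0.3},{"linear":[0,0.122,-0.061],"twist":[-7,0,0],"fingers":0.3},{"linear":[0,0.157,-0.078],"twist":[-9,0,0],"fingers":0.3},{"linear":[0,0.192,-0.095],"twist":[-11,0,0],"fingers":0.3},{"linear":[0,0.225,-0.112],"twist":[-12.6,0,0],"fingers":0.3},{"linear":[0,0.245,-0.122],"twist":[-12.6,0,0],"fingers":0.3}]'; python3 - <<'E'
from h import *
plan((.4629,.0006,.15),17.2)
E
```

```text
time: 25.27
position: [0.4648, -0.0037, 0.2976]
tool_rot: [-0.238, 1.561, 0.239]
ft_force: [0.7, 0.2, 0.5]
grip_width: 0.345
linear [0.1476, 0.0045, -0.0] twist [0.21, -0.17, -0.06] | dist 0.1477 yaw now 17.41
t 25.27 p [ 0.4648 -0.0037  0.2976] rot [-0.238  1.561  0.239] f [0.67 0.19 0.48] g 0.345 q [ 0.73 -0.09 -0.72  1.76 -0.06  1.46  0.33]
```

```bash
python3 -m creep '[{"linear":[0.01,0.003,0],"twist":[0,0,0],"fingers":0.3},{"linear":[0.04,0.006,-0.0005],"twist":[0,0,0],"fingers":0.3},{"linear":[0.075,0.006,-0.0005],"twist":[0,0,0],"fingers":0.3},{"linear":[0.11,0.006,-0.0005],"twist":[0,0,0],"fingers":0.3},{"linear":[0.14,0.006,-0.0005],"twist":[0,0,0],"fingers":0.3},{"linear":[0.16,0.006,-0.0005],"twist":[0,0,0],"fingers":0.3},{"linear":[0.17,0.006,-0.0005],"twist":[0,0,0],"fingers":0.3},{"linear":[0.17,0.006,-0.0005],"twist":[0,0,0],"fingers":0.3}]'; python3 -m creep '[{"linear":[0,0,0],"twist":[0,0,0],"fingers":0.3},{"linear":[0,0,0],"twist":[0,0,0],"fingers":0.3}]'; python3 - <<'E'
from h import *
plan((.4629,.0006,.083),17.2)
look('s26'); snap('top','t26'); p=st()['position']
print('tcp px',(proj('top',p)-[280,220]+.5)*7,'tab px',(proj('top',[.4629,.0006,.1])-[280,220]+.5)*7)
overlay('t26','t26c',(280,220,360,300),[],7);overlay('s26','s26c',(280,200,380,300),[],7)
a=[cv2.imread(f'pics/{n}.png') for n in('t26c','s26c')]; cv2.imwrite('pics/ts26.png',np.hstack([cv2.resize(x,(400,400)) for x in a]))
E
```

```text
time: 25.93
position: [0.4628, -0.0022, 0.1259]
tool_rot: [-0.233, 1.564, 0.237]
ft_force: [-0.2, -0.2, 0.4]
grip_width: 0.351
time: 26.1
position: [0.4663, -0.002, 0.1302]
tool_rot: [-0.235, 1.556, 0.234]
ft_force: [1.0, -0.2, 0.3]
grip_width: 0.352
linear [0.0472, 0.0035, -0.0025] twist [-0.06, 0.09, 0.04] | dist 0.0474 yaw now 17.14
t 26.1 p [ 0.4663 -0.002   0.1302] rot [-0.235  1.556  0.234] f [ 0.95 -0.19  0.28] g 0.352 q [ 0.7   0.05 -0.76  2.    0.04  1.11  0.22]
t 26.15 p [ 0.4665 -0.002   0.1305] rot [-0.235  1.556  0.234] f [0.25 0.18 0.17] g 0.356 q [ 0.7   0.05 -0.76  2.    0.04  1.11  0.22]
tilt rel. start 0.1081 resid [ 0.32 -0.07] [294.2 316.2  49. ]
t 26.2 p [ 0.4665 -0.002   0.1306] rot [-0.236  1.555  0.234] f [0.88 0.19 0.02] g 0.351 q [ 0.7   0.05 -0.76  2.    0.04  1.11  0.22]
tcp px [286.83390107 304.04736646] tab px [280.58159937 321.7399572 ]
```

View pics/ts26.png

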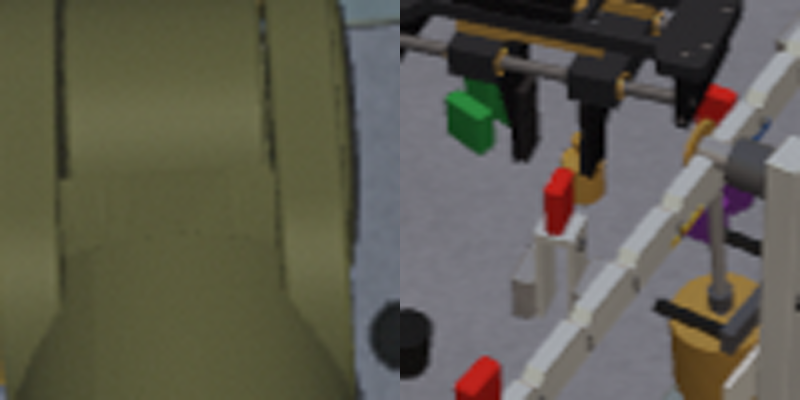

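The jaws (right panel, tips at (525,155) and (593,172)) straddle the tab at (560,180). Descending and gripping.

```bash
python3 -m creep '[{"linear":[0.01,0.003,-0.003],"twist":[0,0,0],"fingers":0.3},{"linear":[0.022,0.003,-0.003],"twist":[0,0,0],"fingers":0.3},{"linear":[0.035,0.003,-0.003],"twist":[0,0,0],"fingers":0.3},{"linear":[0.044,0.003,-0.003],"twist":[0,0,0],"fingers":0.3},{"linear":[0.0465,0.003,-0.003],"twist":[0,0,0],"fingers":0.3},{"linear":[0.0465,0.003,-0.003],"twist":[0,0,0],"fingers":0.3}]'; python3 - <<'E'
from h import *
plan((.4629,.0006,.083),17.2)
E
```

```text
time: 26.7
position: [0.4609, 0.0003, 0.0821]
tool_rot: [-0.235, 1.559, 0.236]
ft_force: [-1.2, -0.2, 0.6]
grip_width: 0.351
linear [-0.0009, -0.0003, 0.002] twist [-0.03, -0.07, -0.04] | dist 0.0022 yaw now 17.17
t 26.7 p [4.609e-01 3.000e-04 8.210e-02] rot [-0.235  1.559  0.236] f [-1.22 -0.17  0.62] g 0.351 q [ 0.68  0.11 -0.77  2.06  0.09  1.01  0.17]
```

```bash
python3 -m creep '[{"linear":[-0.001,0,0.0015],"twist":[0,0,0],"fingers":0.5},{"linear":[-0.001,0,0.0015],"twist":[0,0,0],"fingers":0.7},{"linear":[-0.001,0,0.0015],"twist":[0,0,0],"fingers":1},{"linear":[-0.001,0,0.0015],"twist":[0,0,0],"fingers":1},{"linear":[-0.001,0,0.0015],"twist":[0,0,0],"fingers":1},{"linear":[-0.001,0,0.0015],"twist":[0,0,0],"fingers":1},{"linear":[-0.001,0,0.0015],"twist":[0,0,0],"fingers":1},{"linear":[-0.001,0,0.0015],"twist":[0,0,0],"fingers":1}]' 35; python3 - <<'E'
from h import *
st()
E
```

```text
time: 27.37
position: [0.4633, 0.0005, 0.0841]
tool_rot: [-0.235, 1.557, 0.235]
ft_force: [-0.8, 0.2, 4.4]
grip_width: 0.136
t 27.37 p [0.4633 0.0005 0.0841] rot [-0.235  1.557  0.235] f [-0.79  0.18  4.35] g 0.136 q [ 0.68  0.11 -0.77  2.05  0.09  1.01  0.17]
```

```bash
python3 -m creep '[{"linear":[-0.004,0,0],"twist":[0,0,0],"fingers":1},{"linear":[-0.025,0,0],"twist":[0,0,0],"fingers":1},{"linear":[-0.06,0,0],"twist":[0,0,0],"fingers":1},{"linear":[-0.1,0,0],"twist":[0,0,0],"fingers":1},{"linear":[-0.14,0,0],"twist":[0,0,0],"fingers":1},{"linear":[-0.18,0,0],"twist":[0,0,0],"fingers":1},{"linear":[-0.21,0,0],"twist":[0,0,0],"fingers":1},{"linear":[-0.23,0,0],"twist":[0,0,0],"fingers":1}]'; python3 -m creep '[{"linear":[-0.01,0,0],"twist":[0,0,0],"fingers":1},{"linear":[-0.015,0,0],"twist":[0,0,0],"fingers":1},{"linear":[-0.015,0,0],"twist":[0,0,0],"fingers":1}]'; python3 - <<'E'
from h import *
b=beam(.084,0,0,.115); print(b)
plan([b[0],b[1],.33],4.6)
E
```

```text
time: 28.03
position: [0.4635, 0.0008, 0.3168]
tool_rot: [-0.236, 1.555, 0.234]
ft_force: [0.7, -0.1, -3.2]
grip_width: 0.139
time: 28.28
position: [0.4628, 0.0006, 0.3283]
tool_rot: [-0.235, 1.559, 0.235]
ft_force: [-0.2, -0.3, -3.3]
grip_width: 0.136
[0.58460779 0.04857637 0.21463872]
linear [-0.0018, 0.0099, 0.1305] twist [12.57, -0.03, -0.01] | dist 0.1309 yaw now 17.17
t 28.28 p [0.4628 0.0006 0.3283] rot [-0.235  1.559  0.235] f [-0.16 -0.26 -3.28] g 0.136 q [ 0.74 -0.11 -0.73  1.71 -0.07  1.51  0.32]
```

```bash
python3 -m creep '[{"linear":[0,0.001,0.015],"twist":[3,0,0],"fingers":1},{"linear":[0,0.003,0.038],"twist":[6,0,0],"fingers":1},{"linear":[0,0.005,0.066],"twist":[9,0,0],"fingers":1},{"linear":[0,0.007,0.094],"twist":[11.5,0,0],"fingers":1},{"linear":[0,0.009,0.115],"twist":[12.6,0,0],"fingers":1},{"linear":[0,0.0099,0.126],"twist":[12.6,0,0],"fingers":1},{"linear":[0,0.0099,0.1305],"twist":[12.6,0,0],"fingers":1},{"linear":[0,0.0099,0.1305],"twist":[12.6,0,0],"fingers":1}]'; python3 -m creep '[{"linear":[0,0,0],"twist":[0,0,0],"fingers":1},{"linear":[0,0,0],"twist":[0,0,0],"fingers":1},{"linear":[0,0,0],"twist":[0,0,0],"fingers":1},{"linear":[0,0,0],"twist":[0,0,0],"fingers":1}]'; python3 - <<'E'
from h import *
b=beam(.084,0,0,.115)
plan([b[0],b[1],.33],4.6)
look('s28'); pin=readout.get_state()['position']-.03*uz
overlay('s28','s28c',(310,120,430,240),[],6); overlay('s28','s28o',(310,120,430,240),beamsegs(.115)+wsegs(pin,ux,uy),6)
E
```

```text
time: 28.95
position: [0.5844, 0.049, 0.3261]
tool_rot: [-0.063, 1.574, 0.065]
ft_force: [0.4, -0.2, -2.6]
grip_width: 0.132
time: 29.28
position: [0.5843, 0.0481, 0.329]
tool_rot: [-0.063, 1.569, 0.061]
ft_force: [0.5, -0.2, -2.4]
grip_width: 0.137
linear [-0.001, 0.0005, 0.0004] twist [-0.08, 0.02, 0.07] | dist 0.0012 yaw now 4.52
t 29.28 p [0.5843 0.0481 0.329 ] rot [-0.063  1.569  0.061] f [ 0.49 -0.25 -2.4 ] g 0.137 q [ 0.57  0.24 -0.84  1.44  0.18  1.54 -0.18]
t 29.33 p [0.5844 0.0481 0.3291] rot [-0.063  1.569  0.061] f [ 0.63 -0.13 -3.35] g 0.136 q [ 0.57  0.24 -0.84  1.44  0.18  1.54 -0.18]
tilt rel. start 0.1089 resid [ 0.3  -0.07] [294.3 316.3  50. ]
```

View pics/s28c.png

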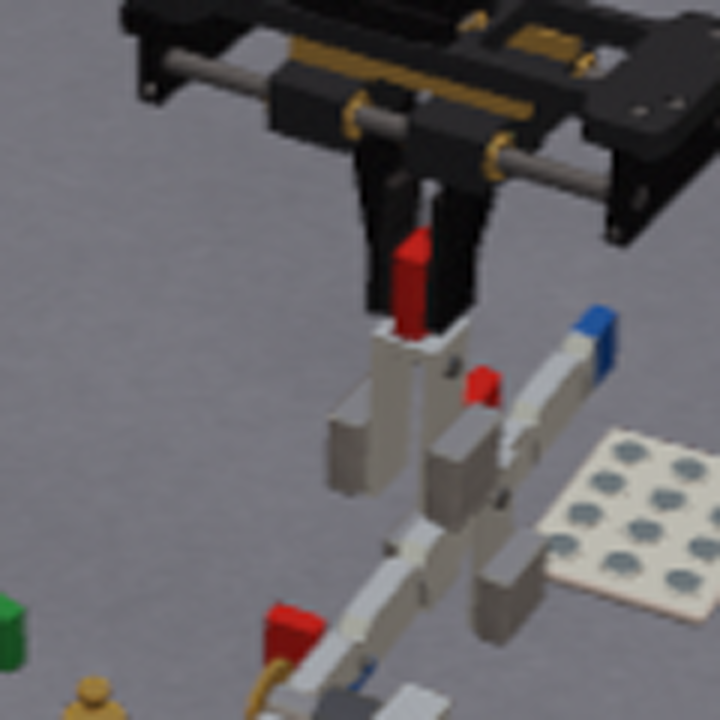

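View pics/s28o.png

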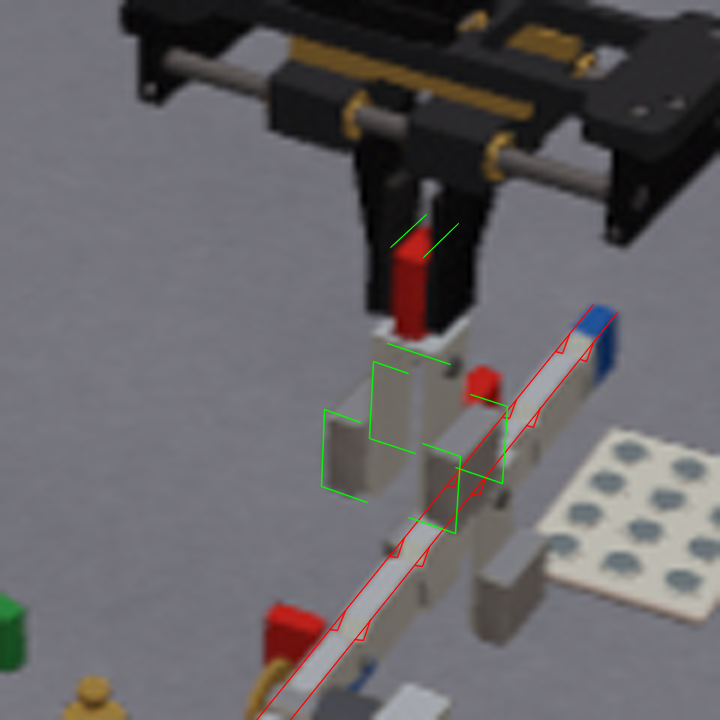

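The weight is aligned over notch 2, with its pin end at (454,366) against a predicted (450,362), and there is a gap to the neighbouring weight. Lowering.

```bash
python3 -m creep '[{"linear":[0.004,0.0005,0],"twist":[0,0,0],"fingers":1},{"linear":[0.011,0.0005,0],"twist":[0,0,0],"fingers":1},{"linear":[0.018,0.0005,0],"twist":[0,0,0],"fingers":1},{"linear":[0.026,0.0005,0],"twist":[0,0,0],"fingers":1},{"linear":[0.034,0.0005,0],"twist":[0,0,0],"fingers":1},{"linear":[0.042,0.0005,0],"twist":[0,0,0],"fingers":1},{"linear":[0.047,0.0005,0],"twist":[0,0,0],"fingers":1},{"linear":[0.05,0.0005,0],"twist":[0,0,0],"fingers":1}]'; python3 - <<'E'
from h import *
look('s29')
overlay('s29','s29c',(330,140,430,240),[],7)
E
```

```text
time: 30.0
position: [0.5843, 0.0489, 0.2774]
tool_rot: [-0.063, 1.571, 0.063]
ft_force: [-0.1, -0.2, -2.5]
grip_width: 0.133
t 30.05 p [0.5842 0.0489 0.2773] rot [-0.063  1.572  0.063] f [-0.49  0.63 -2.87] g 0.135 q [ 0.57  0.26 -0.84  1.52  0.19  1.45 -0.19]
tilt rel. start 0.1087 resid [ 0.27 -0.06] [294.3 316.2  50. ]
```

View pics/s29c.png

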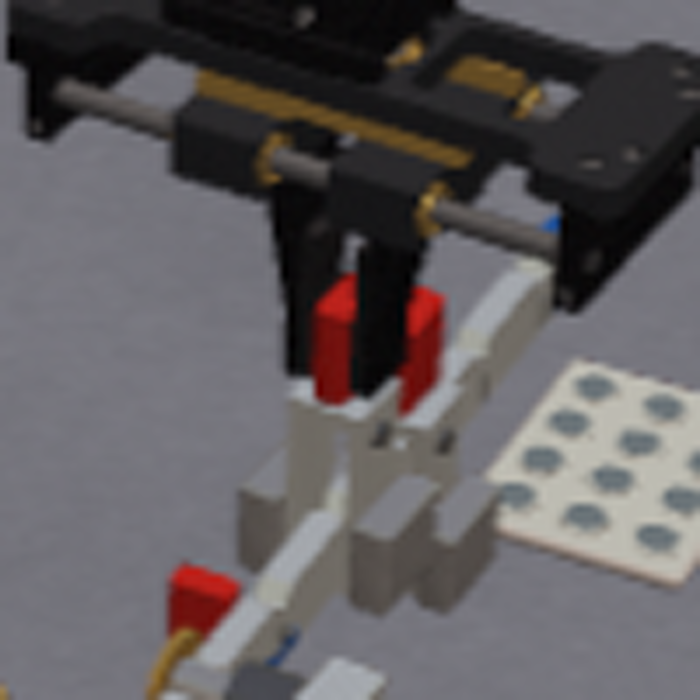

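```bash
python3 -m creep '[{"linear":[0.005,0,0],"twist":[0,0,0],"fingers":1},{"linear":[0.011,0,0],"twist":[0,0,0],"fingers":1},{"linear":[0.016,0,0],"twist":[0,0,0],"fingers":1},{"linear":[0.021,0,0],"twist":[0,0,0],"fingers":1},{"linear":[0.025,0,0],"twist":[0,0,0],"fingers":1},{"linear":[0.028,0,0],"twist":[0,0,0],"fingers":1},{"linear":[0.029,0,0],"twist":[0,0,0],"fingers":1},{"linear":[0.03,0,0],"twist":[0,0,0],"fingers":1}]'; python3 - <<'E'
from h import *
look('s30'); F=[]
for i in range(3): viewer.get_image('scene'); F.append(readout.get_state()['ft_force'])
print(np.mean(F,0))
overlay('s30','s30c',(330,140,430,240),[],7)
E
```

```text
time: 30.72
position: [0.5847, 0.0491, 0.2485]
tool_rot: [-0.063, 1.57, 0.062]
ft_force: [0.3, -0.2, -2.9]
grip_width: 0.133
t 30.77 p [0.5847 0.0491 0.2486] rot [-0.063  1.57   0.062] f [ 0.53  0.11 -3.77] g 0.13 q [ 0.57  0.27 -0.83  1.57  0.2   1.39 -0.2 ]
tilt rel. start 0.11 resid [ 0.28 -0.06] [294.3 316.3  50. ]
[ 0.12609846 -0.10146011 -2.89389882]
```

View pics/s30c.png

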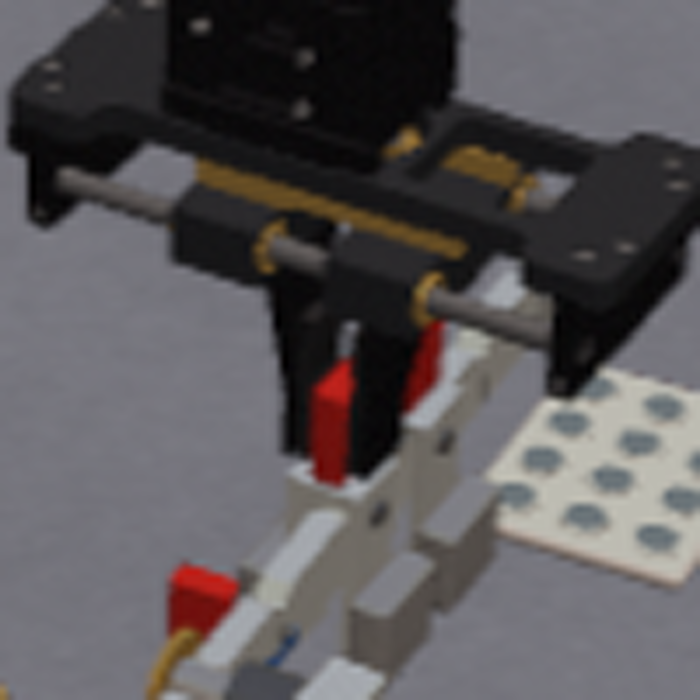

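```bash
python3 -m creep '[{"linear":[0.001,0,0],"twist":[0,0,0],"fingers":1},{"linear":[0.002,0,0],"twist":[0,0,0],"fingers":1},{"linear":[0.003,0,0],"twist":[0,0,0],"fingers":1},{"linear":[0.004,0,0],"twist":[0,0,0],"fingers":1},{"linear":[0.005,0,0],"twist":[0,0,0],"fingers":1},{"linear":[0.006,0.0001,0],"twist":[0,0,0],"fingers":1},{"linear":[0.007,0.0001,0],"twist":[0,0,0],"fingers":1},{"linear":[0.007,0.0001,0],"twist":[0,0,0],"fingers":1}]'; python3 - <<'E'
from h import *
look('s31'); F=[]
for i in range(4): viewer.get_image('scene'); F.append(readout.get_state()['ft_force'])
print(np.mean(F,0))
E
```

```text
time: 31.58
position: [0.5846, 0.0492, 0.2415]
tool_rot: [-0.062, 1.57, 0.063]
ft_force: [-0.8, 0.1, -2.9]
grip_width: 0.138
t 31.63 p [0.5846 0.0491 0.2415] rot [-0.063  1.57   0.062] f [-0.64 -0.03 -1.78] g 0.139 q [ 0.57  0.28 -0.83  1.58  0.21  1.38 -0.2 ]
tilt rel. start 0.0546 resid [ 0.12 -0.02] [293.6 312.1  49. ]
[-0.49448304  0.06317247 -1.98118633]
```

```bash
python3 -m creep '[{"linear":[0.0007,0,0],"twist":[0,0,0],"fingers":1},{"linear":[0.0014,0.0001,0],"twist":[0,0,0],"fingers":1},{"linear":[0.0021,0.0001,0],"twist":[0,0,0],"fingers":1},{"linear":[0.0028,0.0002,0],"twist":[0,0,0],"fingers":1},{"linear":[0.0035,0.0002,0],"twist":[0,0,0],"fingers":1},{"linear":[0.004,0.0003,0],"twist":[0,0,0],"fingers":1},{"linear":[0.004,0.0003,0],"twist":[0,0,0],"fingers":1}]'; python3 - <<'E'
from h import *
look('s32'); F=[]
for i in range(5): viewer.get_image('scene'); F.append(readout.get_state()['ft_force'])
print(np.mean(F,0))
E
```

```text
time: 32.42
position: [0.5847, 0.0492, 0.2376]
tool_rot: [-0.063, 1.57, 0.062]
ft_force: [-0.3, -1.1, -1.1]
grip_width: 0.133
t 32.47 p [0.5847 0.0492 0.2377] rot [-0.063  1.57   0.062] f [ 0.23 -0.95 -0.56] g 0.133 q [ 0.57  0.28 -0.83  1.59  0.21  1.37 -0.21]
tilt rel. start 0.0144 resid [ 0.02 -0.  ] [293.2 308.8  49. ]
[-0.03267564 -1.78438454 -0.88323905]
```

```bash
python3 -m creep '[{"linear":[0,-0.0004,0],"twist":[0,0,0],"fingers":1},{"linear":[0.0004,-0.0008,0],"twist":[0,0,0],"fingers":1},{"linear":[0.001,-0.0008,0],"twist":[0,0,0],"fingers":1},{"linear":[0.0016,-0.0008,0],"twist":[0,0,0],"fingers":1},{"linear":[0.002,-0.0008,0],"twist":[0,0,0],"fingers":1},{"linear":[0.002,-0.0008,0],"twist":[0,0,0],"fingers":1}]'; python3 - <<'E'
from h import *
look('s33'); F=[]
for i in range(6): viewer.get_image('scene'); F.append(readout.get_state()['ft_force'])
print(np.mean(F,0))
E
```

```text
time: 33.22
position: [0.5848, 0.049, 0.2356]
tool_rot: [-0.063, 1.57, 0.063]
ft_force: [-0.8, 0.2, -1.0]
grip_width: 0.138
t 33.27 p [0.5848 0.049  0.2357] rot [-0.062  1.57   0.063] f [ 1.01 -0.37  0.4 ] g 0.135 q [ 0.57  0.28 -0.83  1.59  0.21  1.37 -0.21]
tilt rel. start -0.0106 resid [ 0.07 -0.01] [293.  306.6  45. ]
[ 0.14828078  0.05606733 -0.29694918]
```

The beam is level again (-0.011 against a settled level reading of about -0.013), the vertical force is at baseline and there is no side force. Releasing.

```bash
python3 -m creep '[{"linear":[0,0,0],"twist":[0,0,0],"fingers":0.65},{"linear":[0,0,0],"twist":[0,0,0],"fingers":0.6},{"linear":[0,0,0],"twist":[0,0,0],"fingers":0.5},{"linear":[0,0,0],"twist":[0,0,0],"fingers":0.45},{"linear":[0,0,0],"twist":[0,0,0],"fingers":0.45}]'; python3 - <<'E'
from h import *
look('s34')
overlay('s34','s34c',(330,140,430,240),[],7)
E
```

```text
time: 33.98
position: [0.5847, 0.0486, 0.2357]
tool_rot: [-0.063, 1.57, 0.062]
ft_force: [-0.0, -0.0, 0.6]
grip_width: 0.261
t 34.03 p [0.5847 0.0486 0.2357] rot [-0.063  1.57   0.062] f [ 0.98 -0.04 -0.24] g 0.266 q [ 0.57  0.28 -0.83  1.59  0.21  1.37 -0.21]
tilt rel. start -0.0197 resid [ 0.01 -0.  ] [292.9 305.8  46. ]
```

View pics/s34c.png

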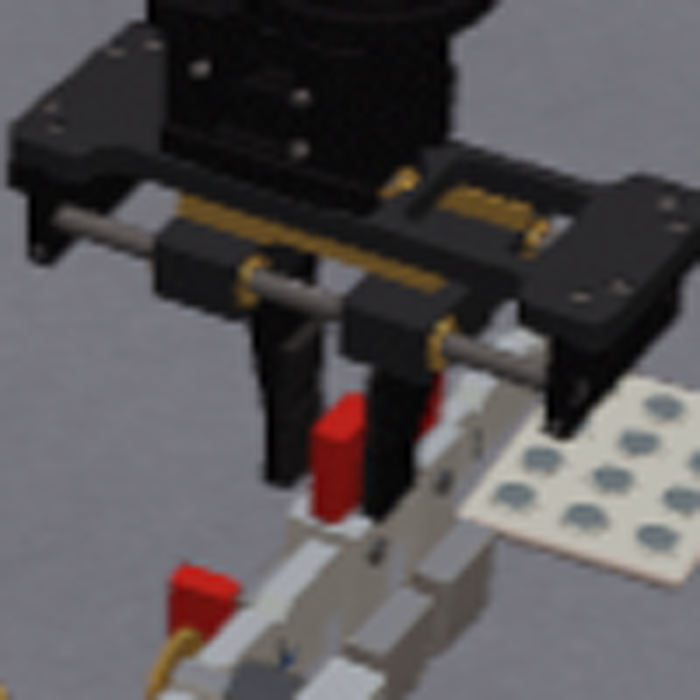

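Released with the jaws clear on both sides of the tab. Retracting, then letting the beam settle.

```bash
python3 -m creep '[{"linear":[-0.008,0,0],"twist":[0,0,0],"fingers":0.4},{"linear":[-0.025,0,0],"twist":[0,0,0],"fingers":0.4},{"linear":[-0.055,0,0],"twist":[0,0,0],"fingers":0.4},{"linear":[-0.09,0,0],"twist":[0,0,0],"fingers":0.4},{"linear":[-0.12,0,0],"twist":[0,0,0],"fingers":0.4},{"linear":[-0.14,0,0],"twist":[0,0,0],"fingers":0.4},{"linear":[-0.14,0,0],"twist":[0,0,0],"fingers":0.4},{"linear":[-0.14,0,0],"twist":[0,0,0],"fingers":0.4}]'; for i in 1 2 3; do python3 -m creep '[{"linear":[0,0,0],"twist":[0,0,0],"fingers":0.4},{"linear":[0,0,0],"twist":[0,0,0],"fingers":0.4},{"linear":[0,0,0],"twist":[0,0,0],"fingers":0.4},{"linear":[0,0,0],"twist":[0,0,0],"fingers":0.4},{"linear":[0,0,0],"twist":[0,0,0],"fingers":0.4},{"linear":[0,0,0],"twist":[0,0,0],"fingers":0.4},{"linear":[0,0,0],"twist":[0,0,0],"fingers":0.4},{"linear":[0,0,0],"twist":[0,0,0],"fingers":0.4}]' >/dev/null; python3 -c "
from h import *
look('s35_$i')"; done; python3 - <<'E'
from h import *
overlay('s35_3','s35c',(280,170,440,320),[],5)
E
```

```text
time: 34.7
position: [0.5852, 0.0491, 0.3773]
tool_rot: [-0.063, 1.567, 0.063]
ft_force: [-0.1, -0.4, -0.8]
grip_width: 0.3
t 35.42 p [0.5847 0.0487 0.3757] rot [-0.063  1.57   0.063] f [-0.19 -0.66 -0.17] g 0.301 q [ 0.56  0.24 -0.84  1.35  0.18  1.63 -0.18]
tilt rel. start -0.0197 resid [ 0.15 -0.01] [292.8 305.8  44. ]
t 36.13 p [0.5847 0.0487 0.3757] rot [-0.063  1.57   0.062] f [-0.63  0.   -0.86] g 0.304 q [ 0.56  0.24 -0.84  1.35  0.18  1.63 -0.18]
tilt rel. start -0.0144 resid [ 0.21 -0.02] [292.8 306.3  46. ]
t 36.85 p [0.5847 0.0487 0.3757] rot [-0.063  1.57   0.062] f [0.42 0.23 0.12] g 0.297 q [ 0.56  0.24 -0.84  1.35  0.18  1.63 -0.18]
tilt rel. start -0.0133 resid [ 0.45 -0.04] [292.6 306.4  49. ]
```

View pics/s35c.png

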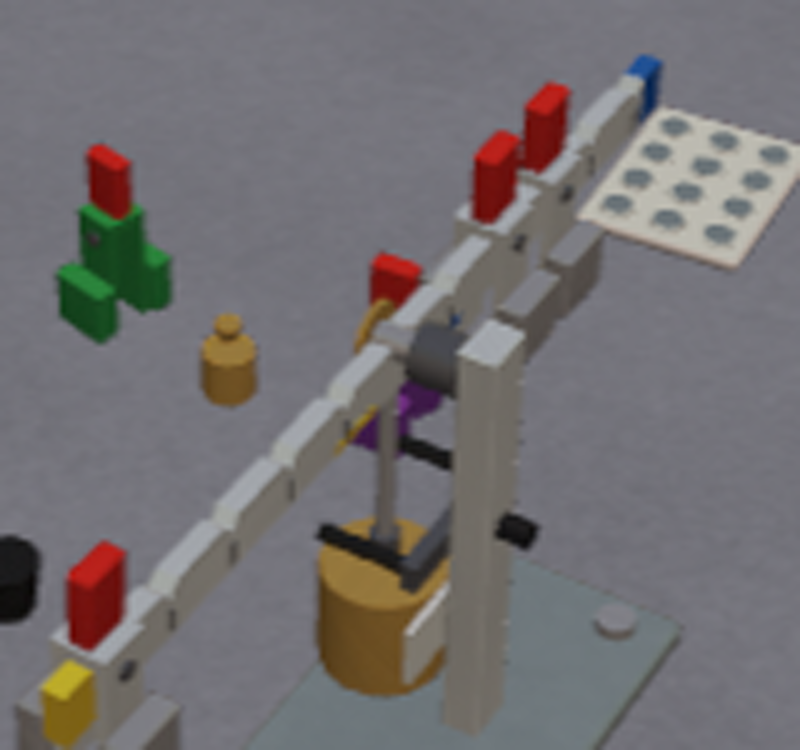

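All three hang plumb in the right notches (tabs at (495,175), (546,125) and (97,595)). The beam is level, since the start slope of +0.0136 less 0.0133 is about zero. One last stillness and bystander check, then I hand in.

```bash
python3 -m creep '[{"linear":[0,0,0],"twist":[0,0,0],"fingers":0.4},{"linear":[0,0,0],"twist":[0,0,0],"fingers":0.4},{"linear":[0,0,0],"twist":[0,0,0],"fingers":0.4},{"linear":[0,0,0],"twist":[0,0,0],"fingers":0.4},{"linear":[0,0,0],"twist":[0,0,0],"fingers":0.4},{"linear":[0,0,0],"twist":[0,0,0],"fingers":0.4},{"linear":[0,0,0],"twist":[0,0,0],"fingers":0.4},{"linear":[0,0,0],"twist":[0,0,0],"fingers":0.4}]'>/dev/null; python3 - <<'E'
from h import *
look('s36'); look('s37'); look('s38')
for l in('spot_plate','stopwatch','petri_dish','brass_mass','stopper'):
    print(l,[(np.round(r['centre'],3).tolist(),round(r['conf'],2)) for r in nets.place_of('scene',l)][:2])
a=cv2.imread('pics/scene0.png').astype(int);b=cv2.imread('pics/s38.png').astype(int);df=abs(a-b).sum(2)
for n,(u,v) in dict(plate=(418,206),watch=(202,380),petri=(242,414),brass=(326,242),stopper=(281,286)).items(): print(n,df[v-12:v+12,u-12:u+12].mean().round(1))
E
```

```text
t 37.57 p [0.5847 0.0487 0.3757] rot [-0.063  1.57   0.062] f [-0.75 -1.19 -0.63] g 0.302 q [ 0.56  0.24 -0.84  1.35  0.18  1.63 -0.18]
tilt rel. start -0.0162 resid [ 0.24 -0.02] [292.7 306.2  46. ]
t 37.62 p [0.5847 0.0487 0.3757] rot [-0.063  1.57   0.062] f [-0.29 -0.03 -0.2 ] g 0.299 q [ 0.56  0.24 -0.84  1.35  0.18  1.63 -0.18]
tilt rel. start -0.016 resid [ 0.25 -0.02] [292.7 306.2  47. ]
t 37.67 p [0.5847 0.0487 0.3757] rot [-0.063  1.57   0.062] f [ 0.05  0.41 -0.08] g 0.298 q [ 0.56  0.24 -0.84  1.35  0.18  1.63 -0.18]
tilt rel. start -0.0137 resid [ 0.32 -0.03] [292.7 306.4  47. ]
spot_plate [([0.516, 0.372, -0.001], 0.93)]
stopwatch [([0.463, -0.387, 0.002], 0.8)]
petri_dish [([0.578, -0.39, -0.001], 0.87)]
brass_mass [([0.408, 0.096, 0.004], 0.54)]
stopper [([0.417, -0.094, 0.004], 0.48), ([0.588, 0.05, 0.206], 0.2)]
plate 11.0
watch 6.5
petri 10.2
brass 33.8
stopper 8.9
```

```bash
python3 -c "
from bench import job
print(job.close_job())"
```

```text
the job is handed in; nothing more can be done
None
```

The three red-topped grey weights now hang in blue notch 3, yellow notch 5 and blue notch 2, loaded in that order, and the job was handed in at about 38 s. I eased each weight down until the wrist force read as it does empty-handed, then let go. The tilt I saw stayed within about -0.18 to +0.12 rad, well inside the stops.

**Last checks:**
- **Level and still:** the beam read about -0.014 rad relative to its first picture, which itself showed a slope of about +0.013, so it is level to within about 0.005 rad. Readings over the last second stayed within 0.003 rad.
- **Weights:** in the last close picture all three hung plumb in their notches, and the hand was clear above them.
- **Bystanders:** the networks placed the brass mass and the stopper within 3 mm of where they started. The spot plate, stopwatch and petri dish looked unchanged in the pictures. The patch around the brass mass differed more between the first and last pictures; I did not trace why.

**Snags on the way:**
- **Flank contact:** on the two blue placings the pin first bore on the outer side of its notch, with 2–3 N sideways. I cleared it each time with a shift of about 1 mm.
- **Early contact:** the yellow weight hung about 2 mm lower in the grip than planned, so it touched the beam early. I checked it was over the right notch before loading it.

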